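# Fit and tighten the hose band on the mist blower

### The job

Lift the steel hose band out of its wooden rack by its upright lug, slide it gently over the barbed stub of the grey mist blower until it is fully home against the flange, screw housing over the small shelf, and let go of it there. Then turn its wing screw clockwise until snug: stop once it is clearly stiffer than when it ran free, without over-tightening, and let go. Leave everything else on the bench where it is.

Things in the scene. Friction and masses are not known exactly. Their poses are not given: they have to be found in the camera images.
- band: Loose steel hose band, 0.16 kg: ring 41 mm inside, 46 mm outside, 14 mm wide. Origin at the ring's centre; x along its axis (pushed onto the stub this way), z up. Lug on top: 8 mm thick (x), 20 mm wide (y), z 22 to 63 mm. Screw housing on the -y side: y -22 to -59 mm, z -9 to +9 mm. Starts upright in the rack; lift it 20 mm or more to clear.
- lug_grip (a point): Point in the lug, 48 mm above the band's origin, 15 mm below the lug's top: a good grip, fingers closing along the band's x on the 8 mm thickness. Axes as the band.
- wing_grip (a point): On the screw's upright axis, amid the flat wing: 8 mm thick (point x), 24 mm wide (y), from 20 mm below to 12 mm above; 46 mm to -y and 46 mm above the band's origin. Clockwise from above tightens. It runs free (friction up to 0.08 N m, either way) for an unknown 0.3 to 1.8 rad, then stiffens, about 0.8 N m per rad. Snug: felt torque 0.24 to 0.45 N m; more is too tight; springs back a little when let go.
- rack: Fixed wooden block 60 x 130 x 10 mm; cheeks 12 mm high hold the ring's foot in a 17 mm groove along y, and a 14 mm step carries the screw housing. Origin on the table below the ring's centre; the band in it has the same axes, its origin 33 mm above the table.
- blower: Fixed grey mist blower. Origin on the table below the flange's front face, x from stub into box, z up. Box 170 x 170 mm at x 75 to 245 mm, top 136 mm high. Stub to -x: level, axis 75 mm high, 37 mm diameter, nose tapering to 26 mm. Two rounded spring barbs (top, bottom), 21 mm before the flange, 3.8 mm proud, resist the band with 5 to 15 N, then catch behind it.
- seat: Fixed flange on the stub, 50 mm diameter, front face at the blower's x = 0; the band is home when its ring touches it. A small shelf on its -y side (36 to 59 mm from the stub's axis, top 12 mm below it, reaching 24 mm forward with a sloping lip) carries the screw housing. Bends if pushed with over 40 N. Origin and axes as the blower.
- seat_mid (a point): On the stub's axis 7 mm before the flange: where the band's origin is when the band is home (it may hang about 2 mm lower after release). Axes as the blower.
- stub_tip (a point): End of the stub's nose, on its axis, 60 mm before the flange. Axes as the blower.
- liner: Springy rubber liner in a window on the stub's -y side just before the flange; the band's shoe (moved 10 mm per rad of screw) bears on it when tightened. its height varies by 1.2 mm either way. Origin and axes about as the blower.
- paint_bottle: Loose white bottle, 56 mm diameter, 150 mm high, bystander. Origin under its centre.
- glue_jar: Loose glass jar, 68 mm diameter, 75 mm high, bystander. Origin under its centre.
- tape_roll: Loose roll of paper tape, 100 mm diameter, 24 mm high, bystander. Origin under its centre.
- screwdriver: Loose screwdriver lying along its x, bystander.
- brush: Loose paint brush lying along its x, bystander.
- ice_piece: Loose piece of model ice, 68 mm wide, 34 mm high, bystander. Origin under its centre.
- still_camera: Loose black camera, 110 mm wide, 87 mm high, its lens towards its -x, bystander. Origin under its body.
- water_cup: Loose white cup, 72 mm diameter, 85 mm high, bystander. Origin under its centre.
Things that resemble listed ones, but are neither listed nor needed, are in the scene too. Several things have the shape of the band; the one meant has the colours described above.

How it is judged (in metres and radians):
On the way, in this order (a step that is already met when the one before it is completed fails the run):
1. the band is home on the stub: its ring within 2.5 mm of the flange seat, coaxial within 5 mm, lug up, and let go, its screw not yet tight (x of band in the frame of seat_mid between -0.0025 and 0.0025 m and y of band in the frame of seat_mid between -0.005 and 0.005 m and z of band in the frame of seat_mid between -0.005 and 0.005 m and angle between the x axis of band and the x axis of blower, either way round below 0.12 rad and angle between band's own z axis and vertical below 0.2 rad and contact force between the fingers and band below 0.2 N and contact force between band and liner below 3 N), for 0.2 s.
2. the screw is tightened until the band bears on the liner with 15 to 55 N (x of band in the frame of seat_mid between -0.0025 and 0.0025 m and y of band in the frame of seat_mid between -0.005 and 0.005 m and z of band in the frame of seat_mid between -0.005 and 0.005 m and angle between the x axis of band and the x axis of blower, either way round below 0.12 rad and angle between band's own z axis and vertical below 0.2 rad and contact force between band and liner between 15 and 55 N), for 0.1 s.
At the end, for the whole second after the job is handed in: The band is at rest, home on the stub (ring centre within 2.5 mm of the seat along the stub and 5 mm across it, axis within 0.12 rad of the stub's, lug within 0.2 rad of upright), its screw tightened so that it bears on the liner with more than 3 N (x of band in the frame of seat_mid between -0.0025 and 0.0025 m and y of band in the frame of seat_mid between -0.005 and 0.005 m and z of band in the frame of seat_mid between -0.005 and 0.005 m and angle between the x axis of band and the x axis of blower, either way round below 0.12 rad and angle between band's own z axis and vertical below 0.2 rad and contact force between band and liner above 3 N and linear speed of band below 0.01 m/s); the robot touches nothing.
It fails at once if the screw is over-tightened (more than 55 N on the liner) (contact force between band and liner above 55 N).
It fails at once if the band or the robot is rammed against the flange or its shelf (more than 40 N) (contact force between any of band, the arm, the fingers and seat above 40 N).
It fails at once if a bystander is moved by more than 25 mm (distance of any of paint_bottle, glue_jar, tape_roll, screwdriver, brush, ice_piece, still_camera, water_cup from where it was at the start of the episode above 0.025 m).
It also fails if it takes over 64 s, if anything falls off the work surface, if the arm or the gripper's body presses on something with over 40 N, if the wrist force passes 120 N, or if a joint passes its speed limit or range.

### The arm

A 6-joint arm with a two-finger parallel gripper is mounted at the origin on the work surface. World frame = base frame: x ahead of the robot, y to its left, z up, the work surface at z = 0. Lengths are in m, angles in degrees, forces in N, time in s.
With the tool pointing down it reaches from about 0.35 to 0.875 m from the base axis. Payload 4.2 kg.
Tool frame: the origin (TCP) lies midway between the tips of the shut fingers; the grasp point (between the pads) lies 19 mm behind it; z points along the fingers, y is the direction in which the jaws open and shut (so a half turn about z gives the same grasp; the last joint's range is limited). The gripper opens to 87 mm and grips with 3 to 60 N. Pads are 19 mm wide; open, the fingers measure 117 mm over their backs; the gripper's body (75 mm by 190 mm) begins 51 mm behind the grasp point.
Start: joints at [-53.136, 22.042, 0.453, 0, -68.411, -14.817], TCP at [0.235, -0.579, 0.223] pointing down, gripper open.
Joint ranges: [-179.83, 179.83], [-69.29, 118.12], [-61.27, 80.66], [-181.25, 117.63], [-171.15, -9.14], [-177.46, 177.46]. Speed limits (degrees/s): [159.86, 159.86, 180, 180, 180, 180].

### API

Orientations are given as a 3x3 rotation matrix whose columns are the frame's x, y, z axes.
In Python, from station import r gives the robot as it stands.
- The arm moves only by the tool servo_tool, never from a script. Its arguments are lists of equal length, an entry for each row: "slide": the shift along the world's x, y, z in units of 60 mm (1.0 is 60 mm), a list of three; "twist": the turn, a rotation vector about the world's x, y, z in units of 6 degrees (1.0 is 6 degrees), a list of three; "gripper": the closure, from 0 (fully open) to 1 (shut). In form: {"slide": [[x, y, z], ...], "twist": [[wx, wy, wz], ...], "gripper": [gripper, ...]}. A call has 1 to 12 rows; each row shifts and turns the commanded pose from where the row before left it; what a row does not reach is not made up. A row lasts 1/8 s, in which the tool goes at most 62.5 mm and 10.7 degrees, less where a joint would pass 70% of its speed; a pose out of reach is approached as far as the arm can. A call is refused whole if a number of a shift passes 1 or a number of a turn 1, either way. A call with a gripper value outside its range is refused whole. The fingers move at their own pace and stop on an object; the grip force is fixed at half the most. Time passes only in rows, so rows that do not move let the fingers close. It gives the time, the measured TCP pose, the force and the opening at its end, in the units of the state.
- r.sense(): the state, without advancing time (a new reading comes with each control period).
- r.capture(name): name is "scene" or "top"; returns a dict with "image" (420x560x3 uint8, blue, green, red), "intrinsics" (3x3 intrinsics, pixels), "k1" (the pictures are not rectified: a ray, as slopes to the right and down, at radius r is drawn at 1 + k1 r^2 times it, then the intrinsics apply), "R" (3x3) and "t" (3): a world point X has camera coordinates R X + t. Camera axes: x right, y down, z forward; pixel columns grow to the right and rows downward; lengths in m; the calibration is good to about 2 mm. A picture is of the moment at which its call begins. There is no depth.
- r.finish_job(): hands the job in, once; it reports no verdict.
The state is a dict: "time_s": time; "joints": joint angles; "joint_velocities": joint speeds; "effort": joint torques, N m; "tcp_pos": TCP position; "ee_rot": TCP orientation; "wrist_force": force on the tool from outside, world axes, zero at the start; "moment": the same for the moment, N m; "gripper_width": opening from 0.0 (shut) to 1.0 (fully open).
Only numpy, scipy, OpenCV 4.12 (cv2) and the standard library are available. Lean on these libraries where they do the work, as an engineer would, in place of code of your own. Each camera call takes 0.05 s, during which the arm holds its last target.

## Working session

There is one attempt and no reset: what is moved stays moved. The work goes in short steps, Python scripts to look and compute and a tool call to move; the robot and the scene stay as the last step left them, time stands still between calls to the robot, and variables do not carry over. Pictures are saved under pics/ and viewed, and the job is handed in when it is done.

Besides the shell and the picture viewer there is one more tool, called after "Emit:" as name(argument=value, ...) on one line, values as JSON. servo_tool: Moves the arm, as the interface text tells. Its arguments: {"type":"object","properties":{"slide":{"type":"array","items":{"type":"array","items":{"type":"number"}}},"twist":{"type":"array","items":{"type":"array","items":{"type":"number"}}},"gripper":{"type":"array","items":{"type":"number"}}},"required":["slide","twist","gripper"]}

```bash
mkdir -p pics; ls
python3 - <<'E'
from station import r
import cv2,pickle
print(r.sense())
for n in ("scene","top"):
    c=r.capture(n); cv2.imwrite(f"pics/{n}0.png",c["image"]); pickle.dump(c,open(f"{n}0.pkl","wb"))
    print(n,c["intrinsics"],c["k1"],c["R"],c["t"])
E
```

```text
pics
{'time_s': 0.0, 'joints': array([-5.31334274e+01,  2.20887017e+01,  3.77359253e-01, -2.76091815e-02,
       -6.84102423e+01, -1.48154860e+01]), 'joint_velocities': array([ 0.08939903,  0.08861632, -0.02732147, -0.07928312,  0.04630577,
       -0.0849415 ]), 'effort': array([-2.82590872e-04, -3.90666640e+01,  1.87402779e+01,  4.21996325e+00,
        1.10331882e-02, -1.72706127e-04]), 'tcp_pos': array([ 0.23441087, -0.57871065,  0.22146834]), 'ee_rot': array([[-9.26916157e-01, -3.75267372e-01, -9.14642001e-04],
       [-3.75268471e-01,  9.26914078e-01,  1.96650145e-03],
       [ 1.09830714e-04,  2.16601827e-03, -9.99997648e-01]]), 'wrist_force': array([ 0.22944879, -0.62583107,  0.54607496]), 'moment': array([-0.04079786,  0.02118971, -0.01841954]), 'gripper_width': 0.998706115954966}
scene [[474.67852528   0.         279.79920158]
 [  0.         474.67852528 201.03001103]
 [  0.           0.           1.        ]] 0.016031115966796003 [[ 0.68306957  0.73027587 -0.01063566]
 [ 0.58518561 -0.55595547 -0.5903146 ]
 [-0.43700546  0.3970021  -0.80710319]] [-0.3397289  -0.25762725  1.59685858]
top [[403.40141261   0.         270.20432476]
 [  0.         403.40141261 206.86957503]
 [  0.           0.           1.        ]] -0.0781935230446193 [[-0.02215075 -0.99975176 -0.00240027]
 [-0.98037511  0.02219174 -0.19588814]
 [ 0.19589278 -0.00198591 -0.98062331]] [0.01669004 0.54331222 0.95222749]
```

View pics/scene0.png

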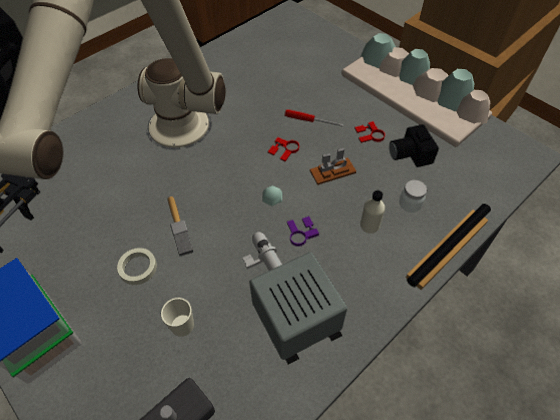

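View pics/top0.png

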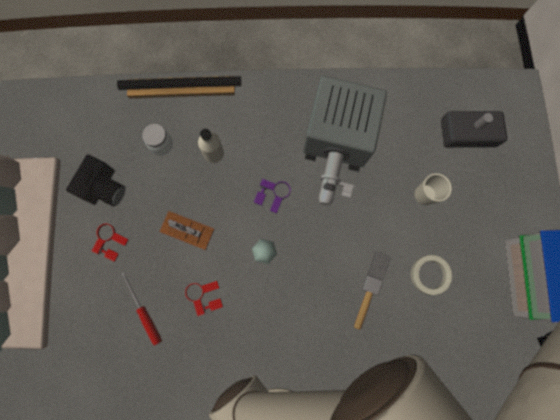

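The grey blower is at scene (298,300) and top (345,120), with its stub toward the robot. The rack with the steel band is at scene (333,168) and top (187,230). The red and purple bands lying flat are decoys. I'll zoom in.

```bash
cat > h.py <<'E'
import numpy as np, cv2, pickle
def load(n): return pickle.load(open(n,"rb"))
def und(c,px):
    px=np.atleast_2d(np.asarray(px,float)); K=c["intrinsics"]
    return cv2.undistortPoints(px[:,None],K,np.array([c["k1"],0,0,0,0.]))[:,0]
def ray(c,px):
    n=und(c,px); R=np.asarray(c["R"]); t=np.asarray(c["t"])
    d=np.c_[n,np.ones(len(n))]@R; return -R.T@t, d
def plane(c,px,z):
    o,d=ray(c,px); s=(z-o[2])/d[:,2]; return o+s[:,None]*d
def proj(c,X):
    X=np.atleast_2d(np.asarray(X,float)); 
    return cv2.projectPoints(X[:,None],cv2.Rodrigues(np.asarray(c["R"]))[0],np.asarray(c["t"],float),c["intrinsics"],np.array([c["k1"],0,0,0,0.]))[0][:,0]
def tri(c1,p1,c2,p2):
    o1,d1=ray(c1,p1);o2,d2=ray(c2,p2);d1=d1[0];d2=d2[0]
    s=np.linalg.lstsq(np.c_[d1,-d2],o2-o1,rcond=None)[0]
    a=o1+s[0]*d1;b=o2+s[1]*d2
    return (a+b)/2,np.linalg.norm(a-b)
def crop(c,x,y,w,h,k,name):
    cv2.imwrite(name,cv2.resize(c["image"][y:y+h,x:x+w],None,fx=k,fy=k,interpolation=cv2.INTER_CUBIC))
E
python3 - <<'E'
from h import *
s=load("scene0.pkl");t=load("top0.pkl")
crop(s,300,140,66,50,12,"pics/a1.png")
crop(t,152,202,66,50,12,"pics/a2.png")
crop(s,225,215,130,100,6,"pics/a3.png")
crop(t,290,70,120,140,4,"pics/a4.png")
E
```

```text
(no output)
```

View pics/a1.png

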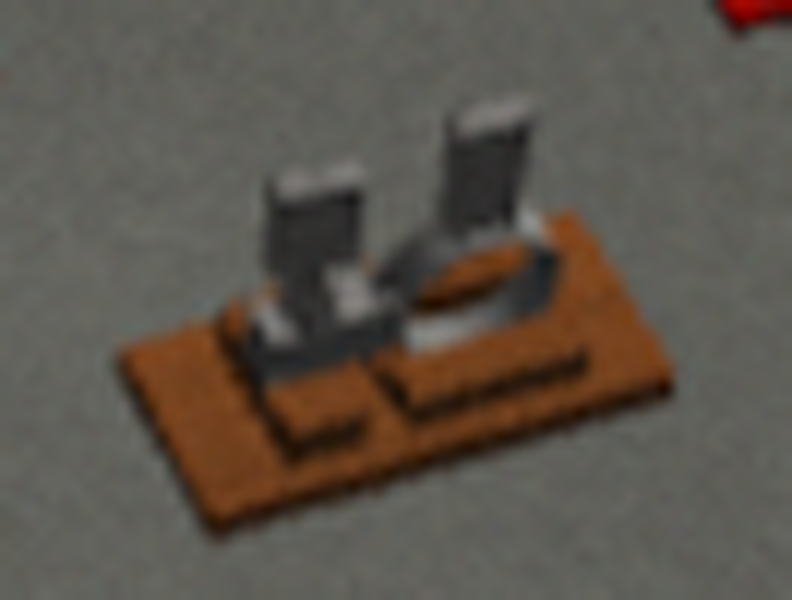

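View pics/a2.png

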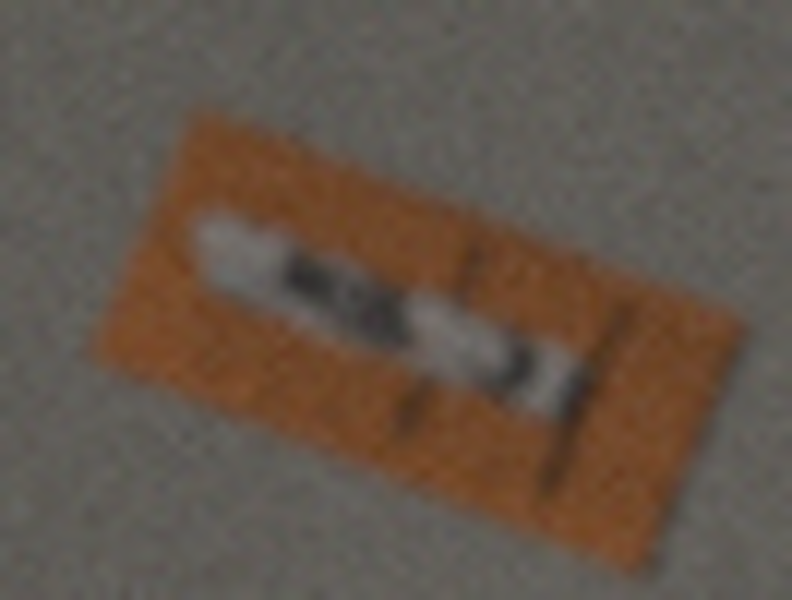

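View pics/a3.png

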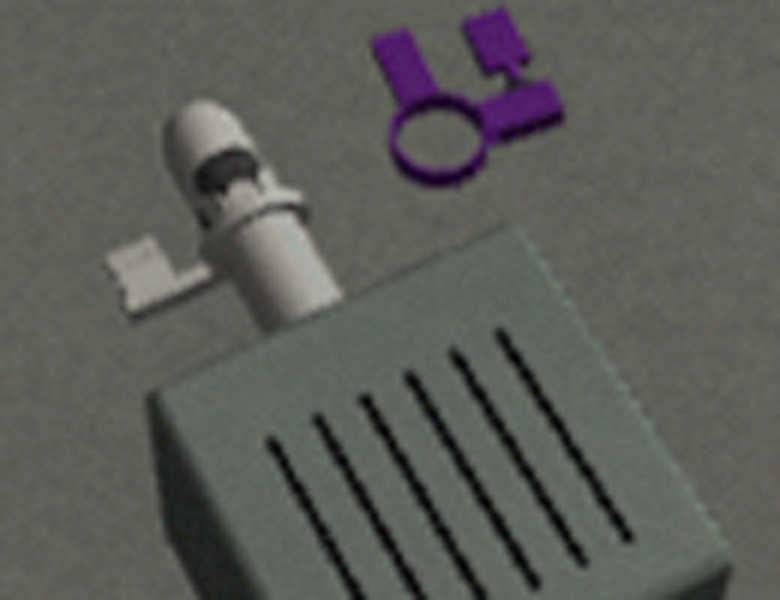

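View pics/a4.png

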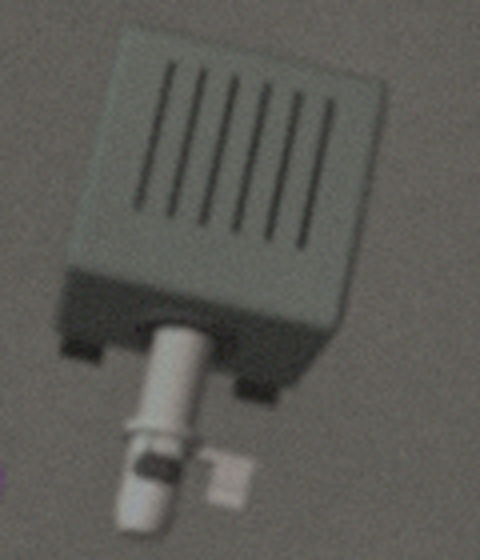

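Run:
```python
from h import *
s=load("scene0.pkl");t=load("top0.pkl")
for n,c in (("top",t),("scene",s)):
    hsv=cv2.cvtColor(c["image"],cv2.COLOR_BGR2HSV)
    m=cv2.inRange(hsv,(5,110,60),(20,255,255)); 
    win=np.zeros_like(m); 
    x,y=((145,200) if n=="top" else (300,135)); win[y:y+65,x:x+80]=255; m&=win
    m=cv2.morphologyEx(m,cv2.MORPH_CLOSE,np.ones((9,9)))
    cs=max(cv2.findContours(m,0,2)[0],key=cv2.contourArea)
    P=plane(c,cs[:,0].astype(float),0.010)
    rc=cv2.minAreaRect(P[:,:2].astype(np.float32)*1000); print(n,rc, cv2.contourArea(cs)); print(cv2.boxPoints(rc))
# lug top / wing top
a1=lambda u,v:(300+u/12-.5+.5/12,140+v/12-.5+.5/12)
a2=lambda u,v:(152+u/12-.5+.5/12,202+v/12-.5+.5/12)
print("lugtop scene z.096",plane(s,a1(490,112),.096)); print("wingtop scene",plane(s,a1(320,180),.091))
print("top lug?",plane(t,a2(225,250),.096),plane(t,a2(440,320),.091))
print(tri(s,a1(490,112),t,a2(225,250)), tri(s,a1(320,180),t,a2(440,320)))
# blower box
m=cv2.inRange(t["image"],(0,0,0),(255,255,255))
```

```text
top ((496.826171875, 222.95095825195312), (129.3927001953125, 58.63487243652344), 67.5455093383789) 1038.0
[[445.02078 174.35747]
 [499.2101  151.9619 ]
 [548.6316  271.54443]
 [494.44223 293.94   ]]
scene ((496.0042419433594, 221.818359375), (131.13616943359375, 63.38046646118164), 67.56766510009766) 489.5
[[441.6917  173.3045 ]
 [500.27625 149.11902]
 [550.3168  270.3322 ]
 [491.73224 294.5177 ]]
lugtop scene z.096 [[0.50305068 0.23968148 0.096     ]]
wingtop scene [[0.48686191 0.19702677 0.091     ]]
top lug? [[0.50284306 0.24336686 0.096     ]] [[0.48867179 0.20116536 0.091     ]]
(array([0.50237838, 0.24269432, 0.09384082]), np.float64(0.002808591071297602)) (array([0.487483  , 0.19942686, 0.0905549 ]), np.float64(0.004301722588491523))
```

Run:
```python
from h import *
s=load("scene0.pkl");t=load("top0.pkl")
a3=lambda u,v:(225+u/6-.42,215+v/6-.42)
a4=lambda u,v:(290+u/4-.38,70+v/4-.38)
print("box top top-view",plane(t,[a4(125,30),a4(384,80),a4(330,332),a4(72,268)],.136))
print("box top scene: front-left, right, far",plane(s,[a3(150,393),a3(515,228),a3(730,560)],.136))
print("stub pieces, top z=.075 silhouettes: tip", plane(t,[a4(116,525),a4(158,530)],.075))
print("pipe ends behind flange", plane(t,[a4(140,410),a4(200,420),a4(155,330),a4(208,345)],.075))
print("flange edges",plane(t,[a4(122,425),a4(192,440)],.075))
```

```text
box top top-view [[ 0.85063223 -0.1275042   0.136     ]
 [ 0.81473219 -0.2856541   0.136     ]
 [ 0.65237314 -0.23899349  0.136     ]
 [ 0.69522086 -0.08792775  0.136     ]]
box top scene: front-left, right, far [[ 0.65844219 -0.24472811  0.136     ]
 [ 0.70390072 -0.09023565  0.136     ]
 [ 0.85834383 -0.13285653  0.136     ]]
stub pieces, top z=.075 silhouettes: tip [[ 0.55160409 -0.11432667  0.075     ]
 [ 0.54789933 -0.13994883  0.075     ]]
pipe ends behind flange [[ 0.62435185 -0.13268573  0.075     ]
 [ 0.61712841 -0.16975073  0.075     ]
 [ 0.67638204 -0.14480104  0.075     ]
 [ 0.66584347 -0.17766161  0.075     ]]
flange edges [[ 0.61492912 -0.12100776  0.075     ]
 [ 0.60438807 -0.16402897  0.075     ]]
```

Run:
```python
from station import r
from h import *
for n in ("scene","top"):
    L=[r.capture(n) for _ in range(8)]
    c=dict(L[0]); c["image"]=np.mean([l["image"].astype(float) for l in L],0).round().astype(np.uint8); pickle.dump(c,open(f"{n}A.pkl","wb"))
s=load("sceneA.pkl");t=load("topA.pkl")
crop(t,318,140,44,68,9,"pics/b1.png")
crop(s,237,225,66,60,10,"pics/b2.png")
# edge crops
for nm,c,box in (("top",t,(295,70,100,105)),("scene",s,(240,245,115,120))):
    g=cv2.cvtColor(c["image"],cv2.COLOR_BGR2LAB)
    x,y,w,h=box; print(nm, g[y+h//2,x+w//2], g[y+3,x+3])
```

```text
top [103 126 131] [ 98 129 131]
scene [112 124 131] [106 127 131]
```

View pics/b1.png

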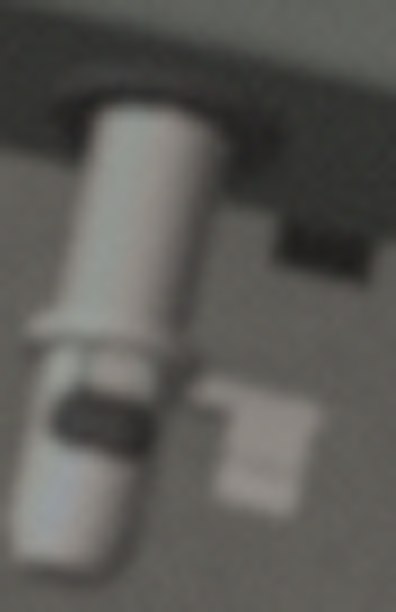

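View pics/b2.png

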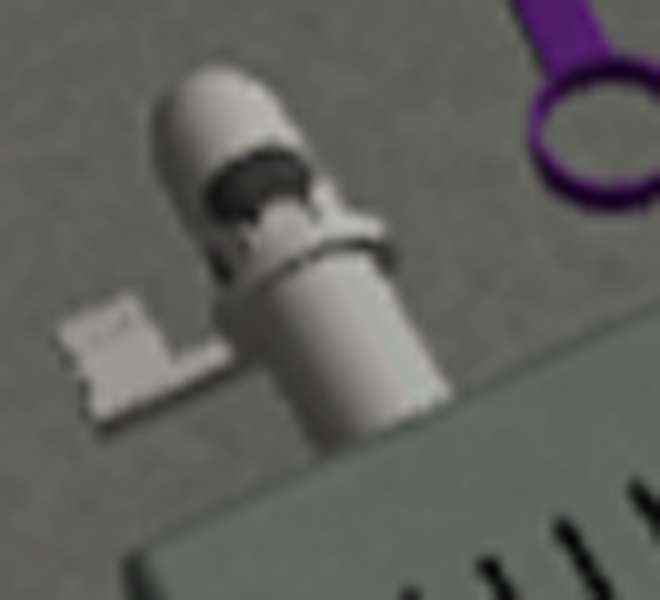

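Run:
```python
from h import *
for nm,box in (("top",(318,82,60,52)),("scene",(265,265,70,65))):
    c=load(nm+"A.pkl"); x,y,w,h=box
    g=cv2.cvtColor(c["image"],cv2.COLOR_BGR2GRAY)
    sub=g[y:y+h,x:x+w]; m=(sub<70).astype(np.uint8)
    n,l,st,_=cv2.connectedComponentsWithStats(m)
    cen=[]
    for i in range(1,n):
        if st[i,4]<25: continue
        ys,xs=np.nonzero(l==i); 
        P=plane(c,np.c_[xs+x,ys+y].astype(float),.136)[:,:2]
        wt=70.-sub[ys,xs]; mu=(P*wt[:,None]).sum(0)/wt.sum(); u,sv,vt=np.linalg.svd((P-mu)*np.sqrt(wt)[:,None]); d=vt[0]*np.sign(vt[0][0])
        L=(P-mu)@d
        cen.append(mu); print(nm,st[i],mu.round(4),np.degrees(np.arctan2(d[1],d[0])).round(2),np.ptp(L).round(3))
    print(np.mean(cen,0))
# line fit edges of box
def edge(c,p,q,z,hw=4):
    g=cv2.GaussianBlur(cv2.cvtColor(c["image"],cv2.COLOR_BGR2GRAY),(0,0),1.0).astype(float)
    p=np.array(p,float);q=np.array(q,float);d=(q-p)/np.linalg.norm(q-p);nn=np.array([-d[1],d[0]])
    out=[]
    for s in np.arange(.1,.9,.02):
        b=p+s*(q-p); o=np.arange(-hw,hw+.01,.25); pts=b+o[:,None]*nn
        v=cv2.remap(g.astype(np.float32),pts[:,0].astype(np.float32),pts[:,1].astype(np.float32),1)[:,0]
        gr=np.abs(np.gradient(v)); w=gr**4; out.append(b+nn*(o*w).sum()/w.sum())
    P=plane(c,np.array(out),z)[:,:2].astype(np.float32)*1000
    vx,vy,x0,y0=cv2.fitLine(P,cv2.DIST_HUBER,0,.01,.01)[:,0]; return np.degrees(np.arctan2(vy,vx)),x0,y0
s=load("sceneA.pkl");t=load("topA.pkl")
a3=lambda u,v:(225+u/6-.42,215+v/6-.42)
a4=lambda u,v:(290+u/4-.38,70+v/4-.38)
print("top front",edge(t,a4(72,268),a4(330,332),.136),"left",edge(t,a4(72,268),a4(125,30),.136),"right",edge(t,a4(330,332),a4(384,80),.136),"back",edge(t,a4(125,30),a4(384,80),.136))
print("scene front",edge(s,a3(150,393),a3(515,228),.136),"left",edge(s,a3(515,228),a3(730,560),.136))
b1=lambda u,v:(318+u/9-.44,140+v/9-.44)
print("pipe",edge(t,b1(97,130),b1(68,315),.075,2.5),edge(t,b1(220,160),b1(188,320),.075,2.5))
print("nose",edge(t,b1(45,380),b1(20,510),.075,2.5),edge(t,b1(158,390),b1(130,500),.075,2.5))
```

```text
top [ 6  4 10 36 54] [ 0.7798 -0.1417] -15.38 0.096
top [14  6 10 36 62] [ 0.7756 -0.1614] -15.48 0.096
top [22  8 10 36 64] [ 0.769  -0.1803] -15.66 0.096
top [30 10  9 36 63] [ 0.7641 -0.1997] -15.47 0.094
top [38 11  9 37 65] [ 0.7534 -0.2175] -15.52 0.097
top [46 13  9 37 64] [ 0.7475 -0.2367] -15.55 0.097
[ 0.76487771 -0.18956344]
scene [42  5 24 36 89] [ 0.7802 -0.1413] -15.41 0.099
scene [35  8 23 37 88] [ 0.7748 -0.1606] -15.4 0.101
scene [27 12 23 37 91] [ 0.77 -0.18] -15.34 0.101
scene [20 16 22 37 88] [ 0.7652 -0.1994] -15.43 0.099
scene [12 19 22 37 88] [ 0.7595 -0.2186] -15.46 0.099
scene [ 4 23 22 38 89] [ 0.7545 -0.2379] -15.45 0.1
scene [  0  43  12  22 140] [ 0.7639 -0.2818] -24.41 0.054
scene [ 42  50  28  15 219] [ 0.8532 -0.195 ] 65.46 0.068
[ 0.77766235 -0.2018345 ]
top front (np.float32(74.52732), np.float32(675.30054), np.float32(-162.37947)) left (np.float32(-15.276448), np.float32(781.4424), np.float32(-106.86991)) right (np.float32(-15.757271), np.float32(741.07294), np.float32(-266.7892)) back (np.float32(76.96682), np.float32(831.7389), np.float32(-207.35396))
scene front (np.float32(75.20976), np.float32(680.02167), np.float32(-169.00769)) left (np.float32(-15.087539), np.float32(779.3485), np.float32(-107.53036))
pipe (np.float32(-14.446571), np.float32(644.7478), np.float32(-137.59387)) (np.float32(-13.463877), np.float32(639.78815), np.float32(-167.98915))
nose (np.float32(-28.473263), np.float32(579.32135), np.float32(-121.202705)) (np.float32(-35.966587), np.float32(580.2938), np.float32(-153.61284))
```

Emit:
servo_tool(slide=[[0.4,1,0],[0.4,1,0],[0.4,1,0],[0.4,1,0],[0.4,1,0],[0.4,1,0],[0.4,1,0],[0.4,1,0],[0.4,1,0],[0.4,1,0],[0.4,1,0],[0,1,0]], twist=[[0,0,0],[0,0,0.8],[0,0,0.8],[0,0,0.8],[0,0,0.8],[0,0,0.8],[0,0,0.8],[0,0,0.8],[0,0,0.8],[0,0,0.8],[0,0,0.4],[0,0,0]], gripper=[0,0,0,0,0,0,0,0,0.3,0.3,0.3,0.3])

```text
time_s: 2.4
tcp_pos: [0.491, 0.1214, 0.2226]
ee_rot: [[-0.38, -0.925, 0.001], [-0.925, 0.38, 0.0], [-0.0, -0.001, -1.0]]
wrist_force: [0.7, 0.2, -0.4]
gripper_width: 0.721
```

Emit:
servo_tool(slide=[[0.1,1,0],[0.1,0.99,0],[0,0,-0.8],[0,0,-0.8],[0,0,0]], twist=[[0,0,0],[0,0,0],[0,0,0],[0,0,0],[0,0,0]], gripper=[0.3,0.3,0.3,0.3,0.3])

```text
time_s: 3.02
tcp_pos: [0.4997, 0.2369, 0.1232]
ee_rot: [[-0.38, -0.925, -0.007], [-0.925, 0.38, -0.006], [0.008, 0.004, -1.0]]
wrist_force: [-0.3, 0.0, 0.4]
gripper_width: 0.704
```

```bash
cat > look.py <<'E'
import sys
from station import r
from h import *
k=sys.argv[1]; st=r.sense(); print(st["time_s"],st["tcp_pos"],"F",st["wrist_force"].round(2),"M",st["moment"].round(3),"w",st["gripper_width"], "jaw",np.degrees(np.arctan2(st["ee_rot"][1,1],st["ee_rot"][0,1])),"j",st["joints"].round(1))
st["tcp_pos"]; X=[float(a) for a in sys.argv[2:5]] if len(sys.argv)>4 else st["tcp_pos"]
for n in ("scene","top"):
    c=r.capture(n); pickle.dump(c,open(f"{n}_{k}.pkl","wb")); p=proj(c,X)[0].astype(int)
    x=max(0,min(560-90,p[0]-45)); y=max(0,min(420-66,p[1]-33)); print(n,"crop origin",x,y)
    crop(c,x,y,90,66,8,f"pics/{k}_{n}.png")
E
python3 look.py c1
```

```text
3.025 [0.49971335 0.23689009 0.12323788] F [-0.26  0.04  0.41] M [ 0.014 -0.002 -0.012] w 0.7037645279766812 jaw 157.63815589487234 j [ 42.1  20.7 -17.2  -0.  -52.6 -64.5]
scene crop origin 294 109
top crop origin 125 188
```

View pics/c1_scene.png

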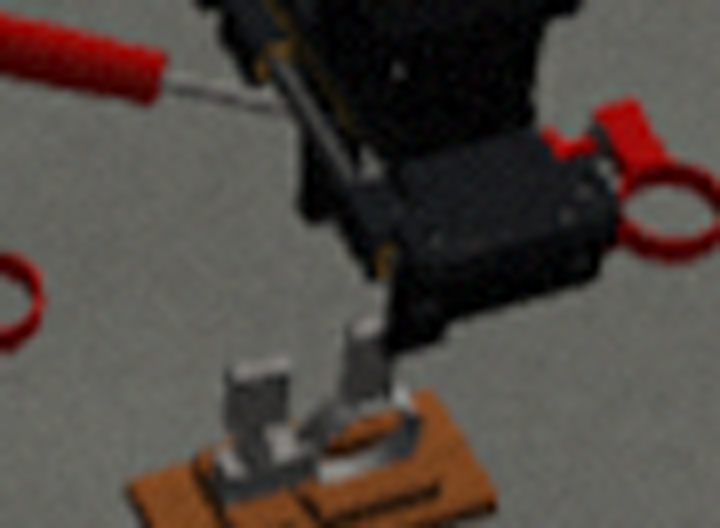

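View pics/c1_top.png

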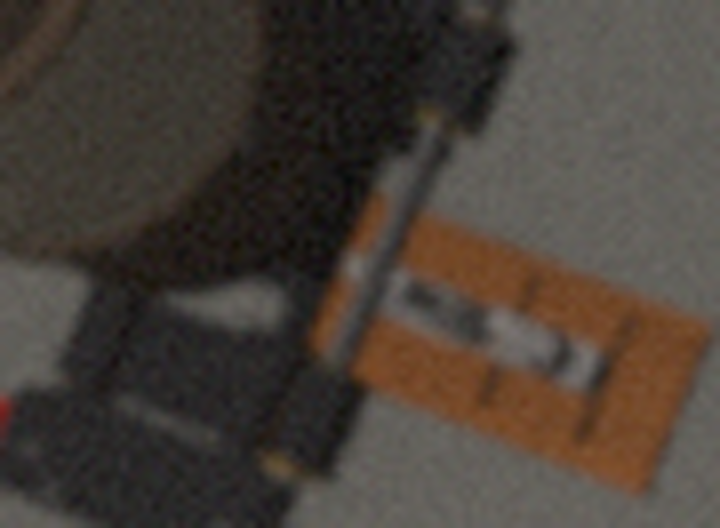

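The fingers straddle the rack's long axis above the lug in both views (top crop: lug at (355,265), fingers at about (340,360) and (450,110)). Next I lower and settle.

Emit:
servo_tool(slide=[[0,0,-0.3],[0,0,0],[0,0,0]], twist=[[0,0,0],[0,0,0],[0,0,0]], gripper=[0.3,0.3,0.3])

```text
time_s: 3.5
tcp_pos: [0.5031, 0.239, 0.1107]
ee_rot: [[-0.38, -0.925, 0.003], [-0.925, 0.38, 0.002], [-0.003, -0.002, -1.0]]
wrist_force: [-0.4, -0.7, 0.8]
gripper_width: 0.703
```

Emit:
servo_tool(slide=[[0,0.02,-0.25],[0,0,-0.25],[0,0,-0.25],[0,0,0],[0,0,0]], twist=[[0,0,0],[0,0,0],[0,0,0],[0,0,0],[0,0,0]], gripper=[0.3,0.3,0.3,0.3,0.3])

```text
time_s: 4.12
tcp_pos: [0.5022, 0.2398, 0.0635]
ee_rot: [[-0.38, -0.925, 0.0], [-0.925, 0.38, -0.0], [0.0, -0.0, -1.0]]
wrist_force: [-0.4, 0.0, -0.2]
gripper_width: 0.699
```

```bash
python3 look.py c2
```

```text
4.125 [0.50217037 0.23975613 0.06346972] F [-0.45  0.03 -0.2 ] M [ 0.001  0.017 -0.013] w 0.6986286755367512 jaw 157.66213678847606 j [ 42.2  25.  -20.8   0.  -44.2 -64.6]
scene crop origin 294 123
top crop origin 129 191
```

View pics/c2_scene.png

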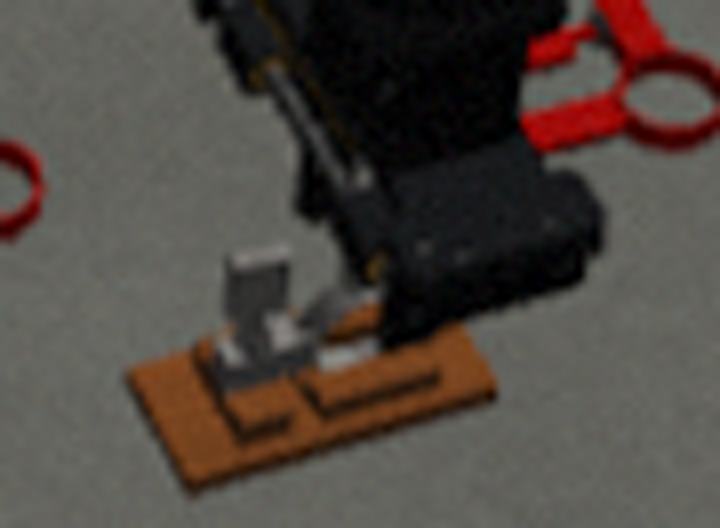

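The gripper sits around the lug at crop (365,265) with no contact force, so I close.

Emit:
servo_tool(slide=[[0,0,0],[0,0,0],[0,0,0],[0,0,0],[0,0,0],[0,0,0]], twist=[[0,0,0],[0,0,0],[0,0,0],[0,0,0],[0,0,0],[0,0,0]], gripper=[0.6,0.8,1,1,1,1])

```text
time_s: 4.97
tcp_pos: [0.5019, 0.2396, 0.0635]
ee_rot: [[-0.38, -0.925, -0.0], [-0.925, 0.38, -0.0], [0.0, 0.0, -1.0]]
wrist_force: [-0.0, -0.1, 0.0]
gripper_width: 0.101
```

Emit:
servo_tool(slide=[[0,0,0.2],[0,0,0.4],[0,0,0.4],[0,0,0],[0,0,0]], twist=[[0,0,0],[0,0,0],[0,0,0],[0,0,0],[0,0,0]], gripper=[1,1,1,1,1])

```text
time_s: 5.6
tcp_pos: [0.5013, 0.2393, 0.1228]
ee_rot: [[-0.381, -0.925, -0.001], [-0.925, 0.381, -0.0], [0.001, 0.001, -1.0]]
wrist_force: [-0.1, -1.0, -2.1]
gripper_width: 0.088
```

```bash
python3 look.py c3
```

```text
5.6 [0.50125306 0.23926524 0.12282693] F [-0.08 -0.99 -2.13] M [0.035 0.058 0.056] w 0.08847972528465052 jaw 157.61814185197062 j [ 42.2  20.7 -17.2  -0.  -52.1 -64.6]
scene crop origin 295 109
top crop origin 124 188
```

View pics/c3_scene.png

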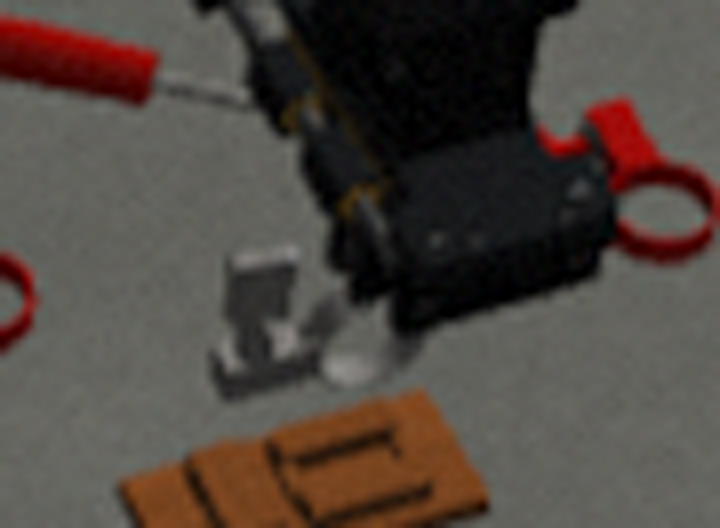

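View pics/c3_top.png

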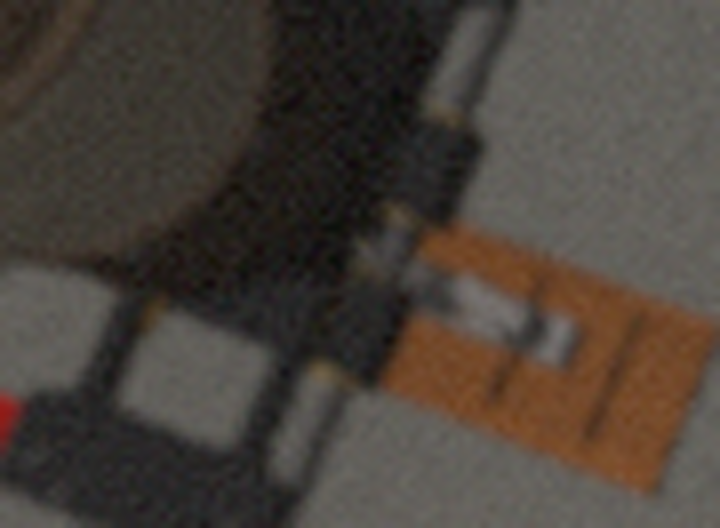

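Run:
```python
from h import *
s=load("scene_c3.pkl");t=load("top_c3.pkl")
f=lambda o,u,v:(o[0]+u/8-.44,o[1]+v/8-.44)
ps=f((295,109),263,254); pt=f((124,188),510,310)
print("tri",tri(s,ps,t,pt))
W=[plane(s,ps,.1503)[0],plane(t,pt,.1503)[0]]; print(W)
a=np.radians(157.62-180); x=np.array([np.cos(a),np.sin(a)]);y=np.array([-x[1],x[0]])
tcp=np.array([.50125,.23927])
for w in W:
    d=w[:2]-tcp; print("wing rel tcp in band x,y",d@x*1e3,d@y*1e3)
tt=load("top0.pkl"); crop(t,160,200,50,50,12,"pics/c3z.png")
```

```text
tri (array([0.48563149, 0.19326595, 0.15162587]), np.float64(0.005779164989670116))
[array([0.48599515, 0.19707242, 0.1503    ]), array([0.48412108, 0.19109856, 0.1503    ])]
wing rel tcp in band x,y 1.9607832668934324 -44.82746255080332
wing rel tcp in band x,y 2.50240998076656 -51.064918516022914
```

View pics/c3z.png

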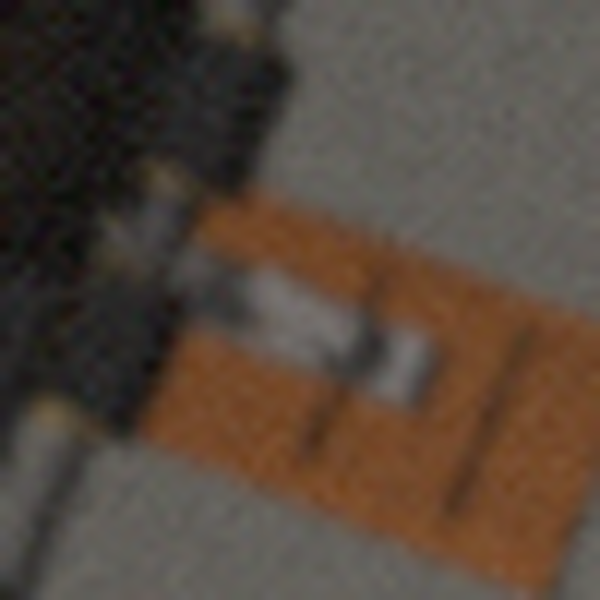

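The band is clear of the rack and hanging upright (top crop: ring by the fingers, wing at (295,312)). I carry it to about 30 mm before the stub tip.

Emit:
servo_tool(slide=[[0,-0.3,0],[0,-0.6,0],[0,-0.8,0],[0,-0.8,0],[0,-0.8,0],[0,-0.8,0],[0,-0.8,0],[0,-0.6,0],[0,-0.3,0],[0.1,-0.2,0],[0,0,-0.1],[0,0,0]], twist=[[0,0,0],[0,0,0.2],[0,0,0.2],[0,0,0.2],[0,0,0.2],[0,0,0.2],[0,0,0.15],[0,0,0],[0,0,0],[0,0,0],[0,0,0],[0,0,0]], gripper=[1,1,1,1,1,1,1,1,1,1,1,1])

```text
time_s: 7.2
tcp_pos: [0.5074, -0.1196, 0.1166]
ee_rot: [[-0.266, -0.964, -0.002], [-0.964, 0.266, 0.0], [0.0, 0.002, -1.0]]
wrist_force: [1.1, -0.5, -1.5]
gripper_width: 0.089
```

```bash
python3 look.py d1
```

```text
7.2 [ 0.5074134  -0.11959736  0.11663812] F [ 1.12 -0.54 -1.51] M [0.053 0.114 0.053] w 0.0886666654980196 jaw 164.5891941034835 j [  4.6  18.2 -22.3  -0.  -49.6 -20. ]
scene crop origin 203 182
top crop origin 278 182
```

View pics/d1_scene.png

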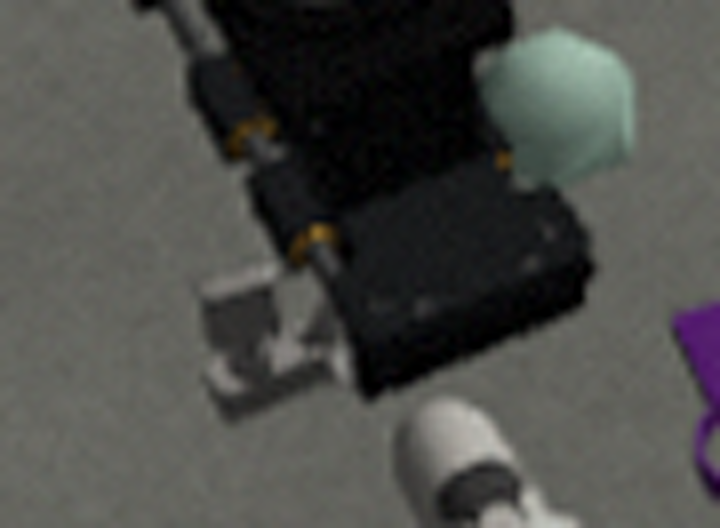

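View pics/d1_top.png

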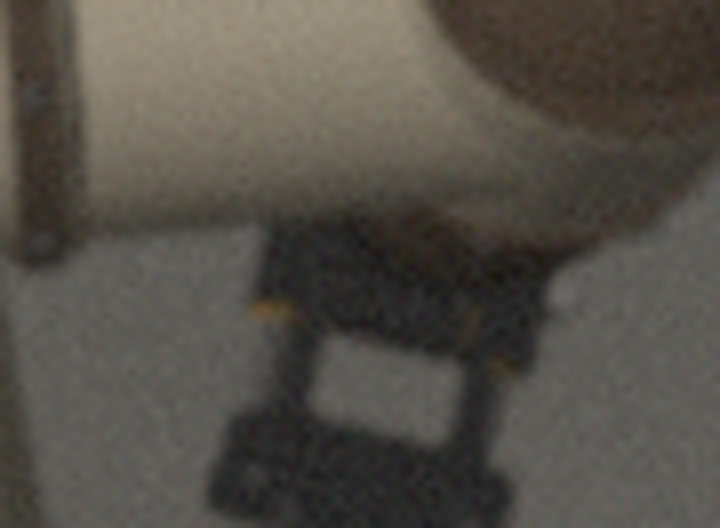

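```bash
cat > ov.py <<'E'
from h import *
import sys
sf,nf=float(sys.argv[1]),float(sys.argv[2]); yaw=np.radians(-15.45)
u=np.array([np.cos(yaw),np.sin(yaw),0]);n=np.array([-u[1],u[0],0]);z=np.array([0,0,1.])
for nm,(x,y,w,h) in (("scene",(237,225,66,60)),("top",(312,140,66,68))):
    c=load(nm+"A.pkl"); k=10; im=cv2.resize(c["image"][y:y+h,x:x+w],None,fx=k,fy=k,interpolation=cv2.INTER_CUBIC)
    def pl(P,col,closed=True):
        q=((proj(c,P)-[x,y]+.5)*k-.5).round().astype(int); cv2.polylines(im,[q],closed,col,1)
    th=np.linspace(0,2*np.pi,60)
    for ds,rad,col in ((0,.025,(0,0,255)),(-.06,.013,(0,255,0)),(-.021,.0185,(255,255,0)),(.075,.0185,(255,255,0))):
        pl(u*(sf+ds)+n*nf+z*.075+np.outer(np.cos(th),n*rad)+np.outer(np.sin(th),z*rad),col)
    sh=[u*(sf+a)+n*(nf+b)+z*.063 for a,b in ((0,-.036),(0,-.059),(-.024,-.059),(-.024,-.036))]
    pl(sh,(0,128,255))
    cv2.imwrite(f"pics/ov_{nm}_{sys.argv[3]}.png",im)
E
python3 ov.py .620 .022 1
python3 - <<'E'
from h import *
s=load("scene_d1.pkl")
w=plane(s,(203+238/8-.44,182+283/8-.44),.1441)[0]
a=np.radians(-15.41);x=np.array([np.cos(a),np.sin(a)]);y=np.array([-x[1],x[0]])
d=w[:2]-[.50741,-.1196];print(w,d@x,d@y)
E
```

```text
[ 0.49892504 -0.16341249  0.1441    ] 0.0034621302019761753 -0.04449205325137025
```

View pics/ov_scene_1.png

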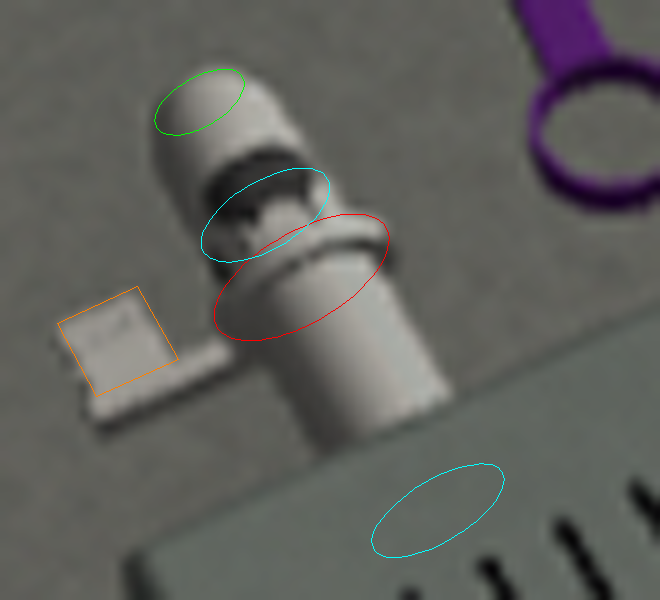

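View pics/ov_top_1.png

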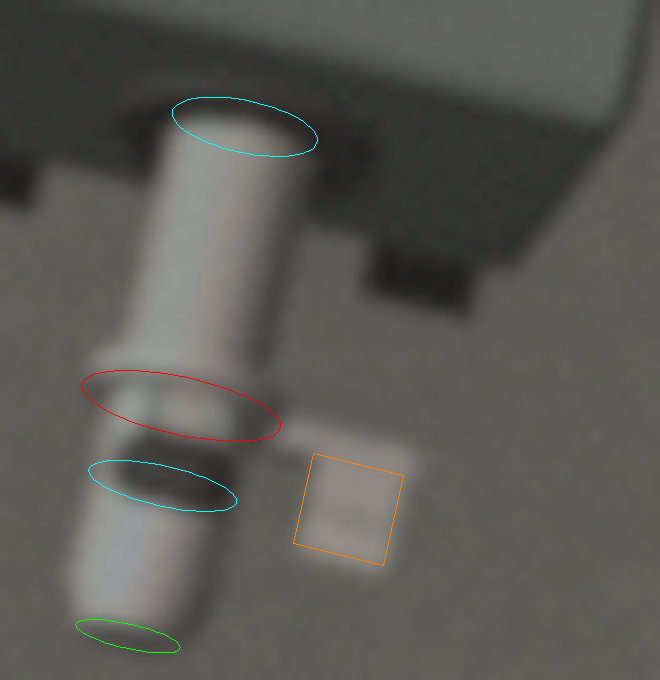

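The scene view shows the band short of the nose and aligned with it. The overlay fits the stub within about 2 mm, though the flange may be about 3 mm farther in than I set it. I lower to axis height and advance.

Emit:
servo_tool(slide=[[0,0,-0.1],[0,0,-0.08],[0.13,-0.035,0],[0.13,-0.035,0],[0.13,-0.035,0],[0.13,-0.035,0],[0,0,0],[0,0,0]], twist=[[0,0,0],[0,0,0],[0,0,0],[0,0,0],[0,0,0],[0,0,0],[0,0,0],[0,0,0]], gripper=[1,1,1,1,1,1,1,1])

```text
time_s: 8.3
tcp_pos: [0.5389, -0.1288, 0.1066]
ee_rot: [[-0.267, -0.964, -0.001], [-0.964, 0.267, 0.0], [0.0, 0.001, -1.0]]
wrist_force: [0.2, -0.6, -1.6]
gripper_width: 0.09
```

```bash
cat >> look.py <<'E'
yaw=np.radians(-15.45);u=np.array([np.cos(yaw),np.sin(yaw)]);n=np.array([-u[1],u[0]])
p=st["tcp_pos"][:2];F=st["wrist_force"][:2];print("s %.4f n %.4f z %.4f Fs %.2f Fn %.2f Fz %.2f"%(p@u,p@n,st["tcp_pos"][2],F@u,F@n,st["wrist_force"][2]))
E
python3 look.py d2
```

```text
8.3 [ 0.53887604 -0.12877708  0.10662135] F [ 0.25 -0.62 -1.62] M [ 0.028  0.061 -0.013] w 0.09041546450821572 jaw 164.53206114412123 j [  3.3  21.7 -18.6  -0.  -49.8 -18.8]
scene crop origin 208 193
top crop origin 281 170
s 0.5537 n 0.0194 z 0.1066 Fs 0.41 Fn -0.53 Fz -1.62
```

View pics/d2_scene.png

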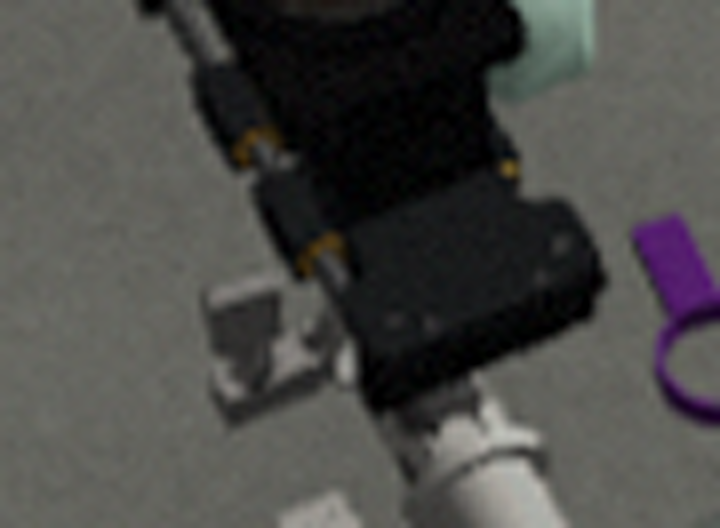

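The band's front edge is at the nose tip and force is still near zero. I go on gently.

Emit:
servo_tool(slide=[[0.08,-0.01,-0.01],[0.08,-0.02,0],[0,0,0]], twist=[[0,0,0],[0,0,0],[0,0,0]], gripper=[1,1,1])

```text
time_s: 8.78
tcp_pos: [0.5493, -0.1306, 0.1061]
ee_rot: [[-0.266, -0.964, 0.0], [-0.964, 0.266, -0.0], [-0.0, -0.0, -1.0]]
wrist_force: [0.3, 0.1, -1.8]
gripper_width: 0.091
```

Emit:
servo_tool(slide=[[0.08,-0.02,0],[0.08,-0.02,0],[0,0,0],[0,0,0]], twist=[[0,0,0],[0,0,0],[0,0,0],[0,0,0]], gripper=[1,1,1,1])

```text
time_s: 9.28
tcp_pos: [0.5582, -0.1329, 0.1061]
ee_rot: [[-0.267, -0.964, -0.0], [-0.964, 0.267, 0.0], [0.0, 0.0, -1.0]]
wrist_force: [0.3, 0.8, -1.3]
gripper_width: 0.088
```

```bash
python3 look.py d3
```

```text
9.275 [ 0.55822119 -0.13293479  0.10605317] F [ 0.25  0.8  -1.35] M [0.107 0.136 0.009] w 0.0875128174218282 jaw 164.54306507191106 j [  2.8  23.4 -15.8  -0.  -50.8 -18.2]
scene crop origin 212 199
top crop origin 282 162
s 0.5735 n 0.0206 z 0.1061 Fs 0.03 Fn 0.84 Fz -1.35
```

View pics/d3_scene.png

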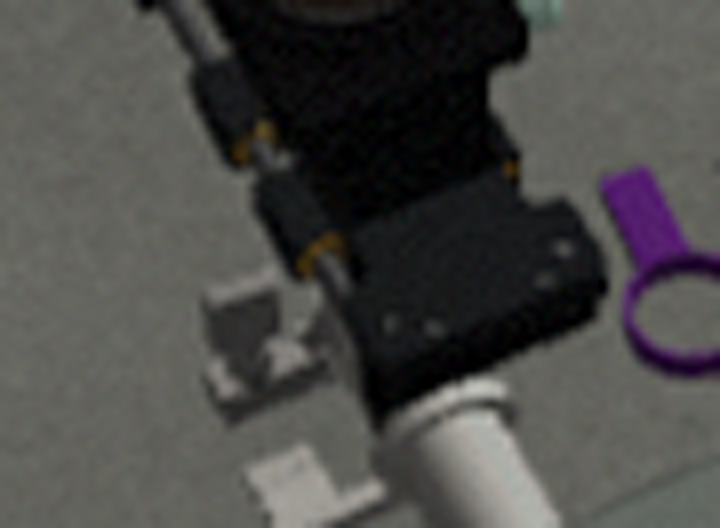

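Emit:
servo_tool(slide=[[0.08,-0.022,0],[0.08,-0.022,0],[0.06,-0.017,0],[0,0,0],[0,0,0]], twist=[[0,0,0],[0,0,0],[0,0,0],[0,0,0],[0,0,0]], gripper=[1,1,1,1,1])

```text
time_s: 10.0
tcp_pos: [0.5727, -0.137, 0.1064]
ee_rot: [[-0.266, -0.964, 0.003], [-0.964, 0.266, -0.001], [-0.0, -0.003, -1.0]]
wrist_force: [1.2, -2.1, -3.6]
gripper_width: 0.085
```

```bash
python3 look.py d4
```

```text
10.0 [ 0.572677  -0.1369788  0.1063884] F [ 1.23 -2.08 -3.56] M [-0.696 -0.379  0.049] w 0.08535824600796162 jaw 164.56558879472828 j [  2.3  24.6 -13.8   0.1 -51.5 -17.8]
scene crop origin 215 203
top crop origin 284 156
s 0.5885 n 0.0205 z 0.1064 Fs 1.74 Fn -1.68 Fz -3.56
```

View pics/d4_scene.png

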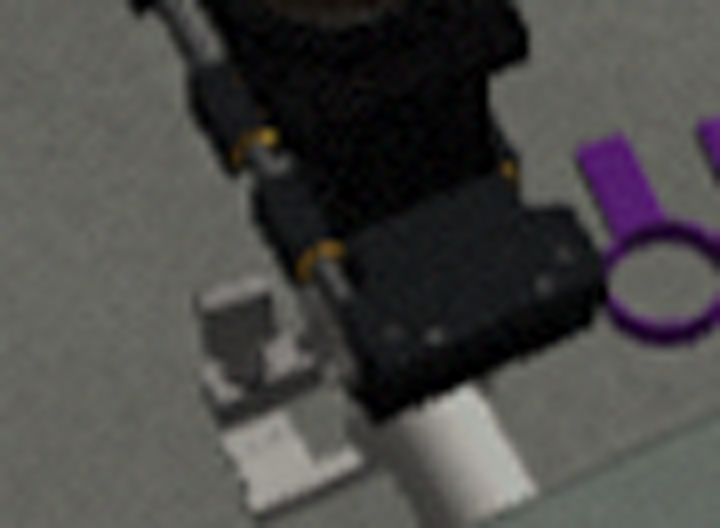

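Emit:
servo_tool(slide=[[-0.005,-0.016,-0.02],[0,0,0],[0,0,0]], twist=[[0,0,0],[0,0,0],[0,0,0]], gripper=[1,1,1])

```text
time_s: 10.48
tcp_pos: [0.5704, -0.1372, 0.1048]
ee_rot: [[-0.267, -0.964, -0.002], [-0.964, 0.267, 0.0], [0.0, 0.002, -1.0]]
wrist_force: [-2.5, 0.9, -1.5]
gripper_width: 0.091
```

```bash
cat > st.py <<'E'
from station import r
from h import *
st=r.sense()
yaw=np.radians(-15.45);u=np.array([np.cos(yaw),np.sin(yaw)]);n=np.array([-u[1],u[0]])
p=st["tcp_pos"][:2];F=st["wrist_force"][:2];M=st["moment"];print("t %.2f s %.4f n %.4f z %.4f Fs %.2f Fn %.2f Fz %.2f"%(st["time_s"],p@u,p@n,st["tcp_pos"][2],F@u,F@n,st["wrist_force"][2]),"Ms %.3f Mn %.3f Mz %.3f"%(M[:2]@u,M[:2]@n,M[2]),"w",st["gripper_width"].round(3),"jaw",np.degrees(np.arctan2(st["ee_rot"][1,1],st["ee_rot"][0,1])).round(2),"zax",st["ee_rot"][:,2].round(4))
E
python3 st.py
```

```text
Traceback (most recent call last):
  File "st.py", line 5, in <module>
    p=st["tcp_pos"][:2];F=st["wrist_force"][:2];M=st["moment"];print("t %.2f s %.4f n %.4f z %.4f Fs %.2f Fn %.2f Fz %.2f"%(st["time_s"],p@u,p@n,st["tcp_pos"][2],F@u,F@n,st["wrist_force"][2]),"Ms %.3f Mn %.3f Mz %.3f"%(M[:2]@u,M[:2]@n,M[2]),"w",st["gripper_width"].round(3),"jaw",np.degrees(np.arctan2(st["ee_rot"][1,1],st["ee_rot"][0,1])).round(2),"zax",st["ee_rot"][:,2].round(4))
                                                                                                                                                                                                                                                     ^^^^^^^^^^^^^^^^^^^^^^^^^
AttributeError: 'float' object has no attribute 'round'
```

```bash
sed -i 's/st\["gripper_width"\].round(3)/round(float(st["gripper_width"]),3)/' st.py; python3 st.py
```

```text
t 10.47 s 0.5863 n 0.0197 z 0.1048 Fs -2.61 Fn 0.25 Fz -1.51 Ms 0.168 Mn 0.816 Mz 0.024 w 0.091 jaw 164.54 zax [-2.e-03  5.e-04 -1.e+00]
```

Emit:
servo_tool(slide=[[0.05,-0.013,0],[0.03,-0.009,0],[0,0,0]], twist=[[0,0,0],[0,0,0],[0,0,0]], gripper=[1,1,1])

```text
time_s: 10.85
tcp_pos: [0.5782, -0.1391, 0.1055]
ee_rot: [[-0.266, -0.964, 0.005], [-0.964, 0.266, -0.001], [-0.001, -0.005, -1.0]]
wrist_force: [2.6, -1.2, -2.1]
gripper_width: 0.088
```

```bash
python3 st.py
```

```text
t 10.85 s 0.5943 n 0.0199 z 0.1055 Fs 2.85 Fn -0.42 Fz -2.11 Ms 0.057 Mn -0.502 Mz 0.004 w 0.088 jaw 164.57 zax [ 4.6e-03 -7.0e-04 -1.0e+00]
```

Emit:
servo_tool(slide=[[0.03,-0.008,0],[0.03,-0.009,0],[0.02,-0.006,0],[0,0,0],[0,0,0]], twist=[[0,0,0],[0,0,0],[0,0,0],[0,0,0],[0,0,0]], gripper=[1,1,1,1,1])

```text
time_s: 11.48
tcp_pos: [0.5819, -0.1404, 0.1053]
ee_rot: [[-0.266, -0.964, 0.003], [-0.964, 0.266, -0.0], [-0.0, -0.003, -1.0]]
wrist_force: [1.1, 1.2, -1.5]
gripper_width: 0.089
```

```bash
python3 st.py
```

```text
t 11.47 s 0.5983 n 0.0197 z 0.1053 Fs 0.77 Fn 1.43 Fz -1.46 Ms 0.564 Mn -0.158 Mz -0.059 w 0.089 jaw 164.56 zax [ 2.5e-03 -3.0e-04 -1.0e+00]
```

```bash
python3 look.py d5
```

```text
11.475 [ 0.58191506 -0.14036549  0.10529928] F [ 1.13  1.17 -1.46] M [ 0.502 -0.302 -0.059] w 0.08888286948916965 jaw 164.56202250159947 j [  1.9  25.5 -12.4   0.  -52.  -17.4]
scene crop origin 216 207
top crop origin 285 152
s 0.5983 n 0.0197 z 0.1053 Fs 0.77 Fn 1.43 Fz -1.46
```

View pics/d5_scene.png

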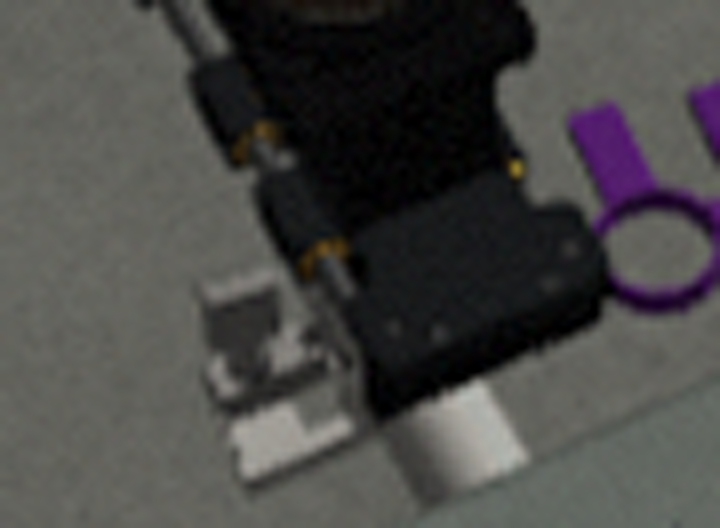

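Emit:
servo_tool(slide=[[0.03,-0.008,0],[0.03,-0.009,0],[0,0,0],[0,0,0]], twist=[[0,0,0],[0,0,0],[0,0,0],[0,0,0]], gripper=[1,1,1,1])

```text
time_s: 12.08
tcp_pos: [0.5861, -0.1416, 0.1055]
ee_rot: [[-0.266, -0.964, 0.004], [-0.964, 0.266, -0.001], [-0.0, -0.004, -1.0]]
wrist_force: [3.0, 0.6, -2.7]
gripper_width: 0.09
```

```bash
python3 st.py
```

```text
t 12.07 s 0.6026 n 0.0197 z 0.1055 Fs 2.76 Fn 1.43 Fz -2.71 Ms 0.662 Mn -0.596 Mz -0.019 w 0.09 jaw 164.56 zax [ 3.8e-03 -6.0e-04 -1.0e+00]
```

Emit:
servo_tool(slide=[[0.03,-0.008,0],[0.02,-0.006,0],[0,0,0],[0,0,0]], twist=[[0,0,0],[0,0,0],[0,0,0],[0,0,0]], gripper=[1,1,1,1])

```text
time_s: 12.58
tcp_pos: [0.589, -0.1426, 0.1055]
ee_rot: [[-0.266, -0.964, 0.004], [-0.964, 0.266, -0.001], [-0.0, -0.004, -1.0]]
wrist_force: [3.7, 0.3, -2.4]
gripper_width: 0.089
```

```bash
python3 st.py
```

```text
t 12.57 s 0.6057 n 0.0195 z 0.1055 Fs 3.47 Fn 1.25 Fz -2.42 Ms 0.360 Mn -0.954 Mz -0.023 w 0.089 jaw 164.57 zax [ 3.7e-03 -9.0e-04 -1.0e+00]
```

Emit:
servo_tool(slide=[[0.03,-0.008,0],[0,0,0],[0,0,0]], twist=[[0,0,0],[0,0,0],[0,0,0]], gripper=[1,1,1])

```text
time_s: 12.95
tcp_pos: [0.5895, -0.1426, 0.105]
ee_rot: [[-0.266, -0.964, 0.001], [-0.964, 0.266, -0.0], [-0.0, -0.001, -1.0]]
wrist_force: [2.1, 0.4, -1.2]
gripper_width: 0.088
```

```bash
python3 look.py d6;python3 st.py
```

```text
12.95 [ 0.58950381 -0.14259907  0.1050473 ] F [ 2.11  0.37 -1.23] M [ 0.454 -0.636 -0.072] w 0.08825826203661205 jaw 164.5530380091955 j [  1.7  26.2 -11.1   0.  -52.6 -17.1]
scene crop origin 218 209
top crop origin 286 149
s 0.6062 n 0.0196 z 0.1050 Fs 1.93 Fn 0.92 Fz -1.23
t 13.05 s 0.6062 n 0.0196 z 0.1051 Fs 2.02 Fn 1.20 Fz -2.15 Ms 0.546 Mn -0.559 Mz -0.087 w 0.089 jaw 164.55 zax [ 6.e-04 -1.e-04 -1.e+00]
```

View pics/d6_scene.png

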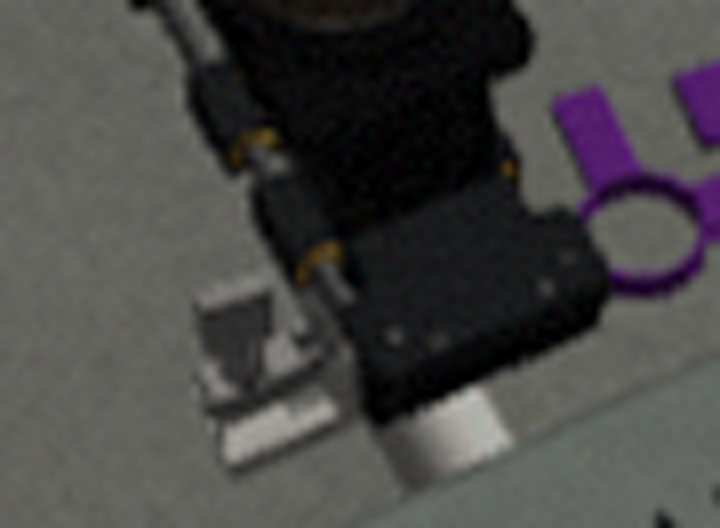

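Emit:
servo_tool(slide=[[0.03,-0.008,0],[0.02,-0.006,0],[0,0,0],[0,0,0]], twist=[[0,0,0],[0,0,0],[0,0,0],[0,0,0]], gripper=[1,1,1,1])

```text
time_s: 13.55
tcp_pos: [0.5927, -0.1438, 0.1052]
ee_rot: [[-0.266, -0.964, 0.001], [-0.964, 0.266, -0.0], [0.0, -0.001, -1.0]]
wrist_force: [0.5, 0.8, -0.6]
gripper_width: 0.09
```

```bash
python3 st.py
```

```text
t 13.55 s 0.6096 n 0.0193 z 0.1052 Fs 0.22 Fn 0.90 Fz -0.64 Ms 0.150 Mn -0.447 Mz -0.005 w 0.09 jaw 164.55 zax [ 1.e-03 -5.e-04 -1.e+00]
```

Emit:
servo_tool(slide=[[0.02,-0.005,0],[0.02,-0.006,0],[0,0,0],[0,0,0]], twist=[[0,0,0],[0,0,0],[0,0,0],[0,0,0]], gripper=[1,1,1,1])

```text
time_s: 14.05
tcp_pos: [0.5937, -0.1441, 0.1046]
ee_rot: [[-0.267, -0.964, -0.002], [-0.964, 0.267, 0.0], [0.0, 0.002, -1.0]]
wrist_force: [-2.2, 0.4, 0.1]
gripper_width: 0.09
```

```bash
python3 st.py
```

```text
t 14.05 s 0.6106 n 0.0193 z 0.1046 Fs -2.21 Fn -0.23 Fz 0.11 Ms 0.031 Mn 0.734 Mz -0.002 w 0.09 jaw 164.54 zax [-2.2e-03  2.0e-04 -1.0e+00]
```

Emit:
servo_tool(slide=[[0.02,-0.005,0],[0,0,0],[0,0,0]], twist=[[0,0,0],[0,0,0],[0,0,0]], gripper=[1,1,1])

```text
time_s: 14.42
tcp_pos: [0.5938, -0.1441, 0.1046]
ee_rot: [[-0.267, -0.964, -0.005], [-0.964, 0.267, 0.001], [0.001, 0.005, -1.0]]
wrist_force: [-4.8, 2.2, 1.6]
gripper_width: 0.091
```

```bash
python3 st.py
```

```text
t 14.43 s 0.6108 n 0.0193 z 0.1046 Fs -5.24 Fn 0.88 Fz 1.60 Ms 0.295 Mn 1.819 Mz -0.014 w 0.091 jaw 164.53 zax [-4.8e-03  6.0e-04 -1.0e+00]
```

Emit:
servo_tool(slide=[[0.02,-0.005,0],[0.02,-0.005,0],[0,0,0],[0,0,0]], twist=[[0,0,0],[0,0,0],[0,0,0],[0,0,0]], gripper=[1,1,1,1])

```text
time_s: 14.92
tcp_pos: [0.594, -0.1443, 0.1043]
ee_rot: [[-0.267, -0.964, -0.01], [-0.964, 0.267, 0.001], [0.001, 0.01, -1.0]]
wrist_force: [-9.4, 4.2, 5.3]
gripper_width: 0.091
```

```bash
python3 st.py
```

```text
t 14.93 s 0.6109 n 0.0192 z 0.1043 Fs -10.15 Fn 1.55 Fz 5.34 Ms 0.625 Mn 3.168 Mz 0.040 w 0.091 jaw 164.51 zax [-0.0099  0.0015 -1.    ]
```

Emit:
servo_tool(slide=[[-0.05,0.013,0],[0,0,0]], twist=[[0,0,0],[0,0,0]], gripper=[1,1])

```text
time_s: 15.18
tcp_pos: [0.5938, -0.1441, 0.1044]
ee_rot: [[-0.267, -0.964, -0.003], [-0.964, 0.267, 0.0], [0.0, 0.003, -1.0]]
wrist_force: [-3.7, 1.9, -1.4]
gripper_width: 0.09
```

```bash
python3 look.py d7;python3 st.py
python3 - <<'E'
from h import *
s=load("scene_d7.pkl"); crop(s,225,225,80,60,10,"pics/d7z.png")
E
```

```text
15.175 [ 0.59379953 -0.14407561  0.10437544] F [-3.67  1.92 -1.41] M [0.512 1.551 0.016] w 0.0904455900154898 jaw 164.53117188518306 j [  1.5  26.7 -10.3  -0.  -53.1 -17. ]
scene crop origin 218 211
top crop origin 286 147
s 0.6107 n 0.0193 z 0.1044 Fs -4.04 Fn 0.88 Fz -1.41
t 15.28 s 0.6108 n 0.0193 z 0.1044 Fs -6.06 Fn 0.44 Fz -0.28 Ms 0.148 Mn 1.785 Mz 0.015 w 0.086 jaw 164.53 zax [-3.6e-03  4.0e-04 -1.0e+00]
```

View pics/d7z.png

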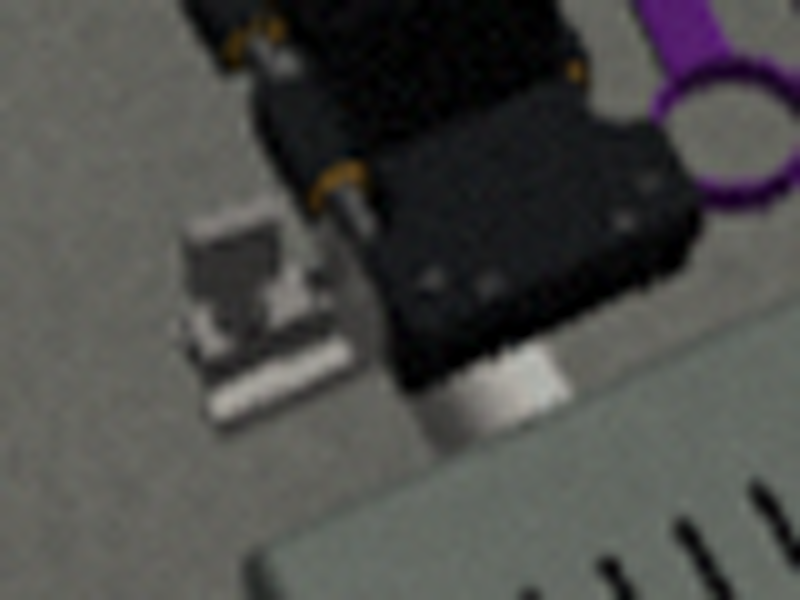

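Emit:
servo_tool(slide=[[-0.03,0.008,0],[0,0,0],[0,0,0],[0,0,0],[0,0,0]], twist=[[0,0,0],[0,0,0],[0,0,0],[0,0,0],[0,0,0]], gripper=[1,1,0.75,0.7,0.7])

```text
time_s: 15.9
tcp_pos: [0.5944, -0.1438, 0.1056]
ee_rot: [[-0.266, -0.964, 0.002], [-0.964, 0.266, -0.0], [-0.0, -0.002, -1.0]]
wrist_force: [-0.2, -0.6, 0.2]
gripper_width: 0.28
```

```bash
python3 st.py
```

```text
t 15.90 s 0.6112 n 0.0197 z 0.1056 Fs -0.09 Fn -0.61 Fz 0.20 Ms -0.008 Mn 0.052 Mz -0.007 w 0.28 jaw 164.56 zax [ 2.2e-03 -2.0e-04 -1.0e+00]
```

Emit:
servo_tool(slide=[[0,0,0.3],[0,0,0.6],[0,0,0.6],[-0.4,0.1,0],[-0.8,0.1,0],[-0.8,0.1,0],[0,0,0]], twist=[[0,0,0],[0,0,0],[0,0,0],[0,0,0],[0,0,0],[0,0,0],[0,0,0]], gripper=[0.7,0.7,0.7,0.7,0.7,0.7,0.7])

```text
time_s: 16.77
tcp_pos: [0.4707, -0.1256, 0.1956]
ee_rot: [[-0.266, -0.964, 0.0], [-0.964, 0.266, 0.0], [-0.001, -0.0, -1.0]]
wrist_force: [0.8, 0.4, 0.2]
gripper_width: 0.301
```

```bash
python3 look.py e1 0.585 -0.16 0.1 ;python3 st.py
```

```text
16.775 [ 0.47068806 -0.12559862  0.19560335] F [0.8  0.37 0.16] M [ 0.045 -0.039  0.047] w 0.30051535373325144 jaw 164.5594516775519 j [  4.2   9.9 -20.7  -0.  -59.3 -19.6]
scene crop origin 211 213
top crop origin 293 151
s 0.4871 n 0.0043 z 0.1956 Fs 0.67 Fn 0.57 Fz 0.16
t 16.88 s 0.4907 n 0.0051 z 0.1960 Fs 0.39 Fn -0.49 Fz 1.30 Ms 0.003 Mn 0.028 Mz 0.030 w 0.295 jaw 164.58 zax [ 3.e-03 -3.e-04 -1.e+00]
```

View pics/e1_scene.png

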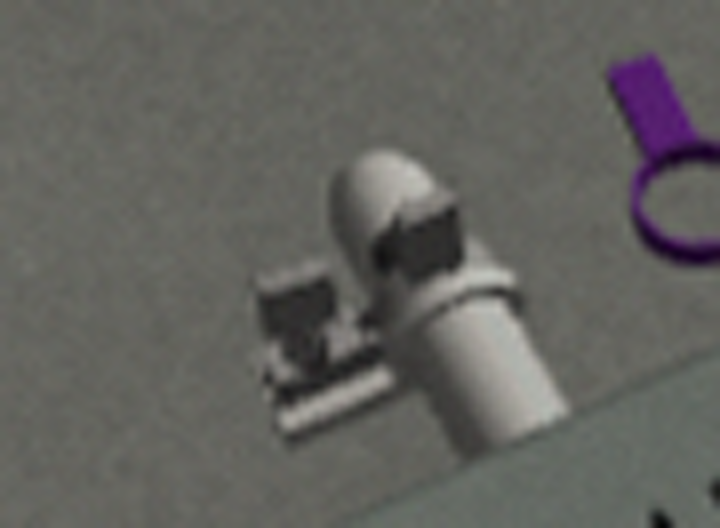

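View pics/e1_top.png

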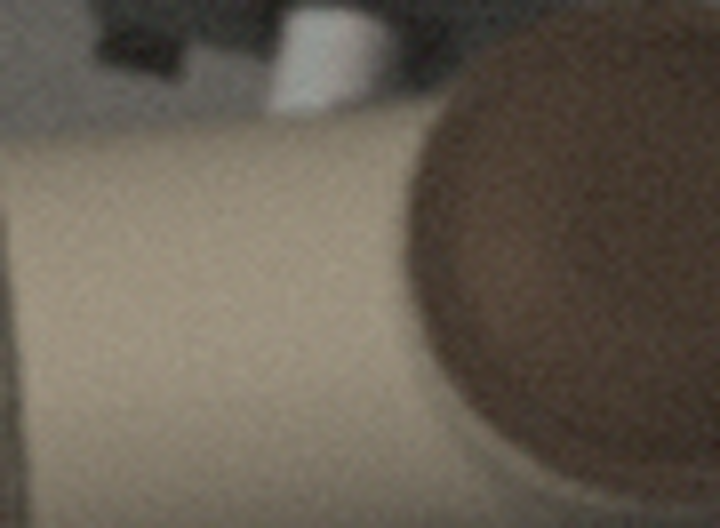

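The band is on the stub against the flange, lug up (440,230), with the housing over the shelf (wing at (295,277)). It did not shift when I let go. Next I locate the wing.

Run:
```python
from h import *
s=load("scene_e1.pkl"); crop(s,236,232,50,45,16,"pics/e1z.png")
yaw=np.radians(-15.45);u=np.array([np.cos(yaw),np.sin(yaw)]);n=np.array([-u[1],u[0]])
W=plane(s,(211+295/8-.44,213+277/8-.44),.131)[0][:2]; L=plane(s,(211+425/8-.44,213+208/8-.44),.136)[0][:2]
for nm,w in(("wing",W),("lug",L)): print(nm,w@u,w@n)
h=u*.611+n*-.0246;print("target tcp",h)
```

```text
wing 0.6147941797085854 -0.026111587588803612
lug 0.6142110423349503 0.018759566790622503
target tcp [ 0.5823671  -0.18647982]
```

View pics/e1z.png

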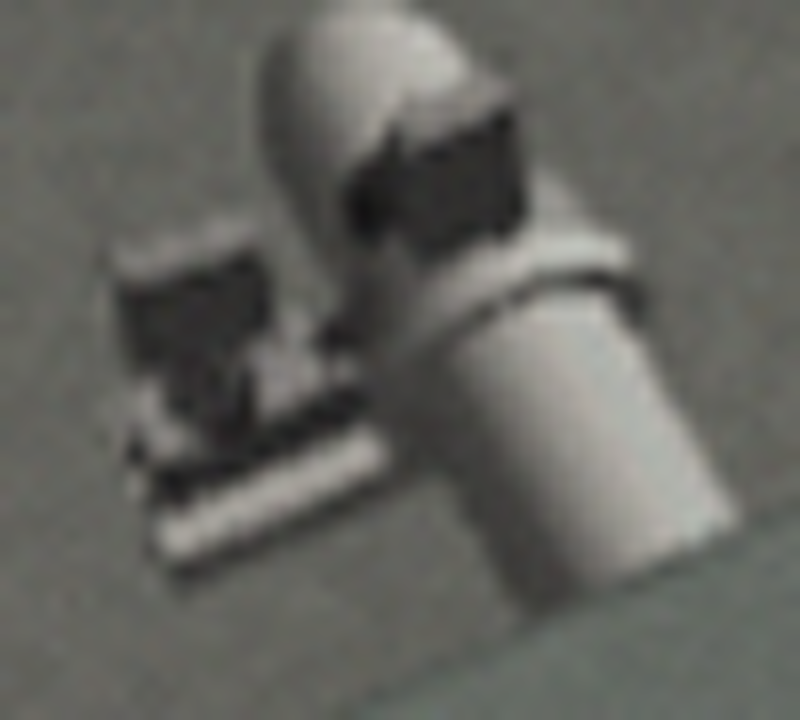

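Emit:
servo_tool(slide=[[0.4,-0.3,0],[0.6,-0.4,0],[0.5,-0.3,0],[0.3,0,-0.4],[0,0,0],[0,0,0]], twist=[[0,0,0],[0,0,0],[0,0,0],[0,0,0],[0,0,0],[0,0,0]], gripper=[0.65,0.65,0.65,0.65,0.65,0.65])

```text
time_s: 17.62
tcp_pos: [0.582, -0.1859, 0.1711]
ee_rot: [[-0.266, -0.964, 0.0], [-0.964, 0.266, -0.0], [0.0, -0.0, -1.0]]
wrist_force: [-0.7, 0.2, 0.5]
gripper_width: 0.35
```

```bash
python3 look.py e2 ;python3 st.py
```

```text
17.625 [ 0.58200987 -0.18590708  0.17105753] F [-0.73  0.17  0.54] M [ 0.002  0.023 -0.003] w 0.3502075076844676 jaw 164.56518191130812 j [ -2.5  22.9  -5.9   0.  -61.2 -12.9]
scene crop origin 201 203
top crop origin 309 144
s 0.6105 n -0.0241 z 0.1711 Fs -0.75 Fn -0.03 Fz 0.54
t 17.73 s 0.6103 n -0.0241 z 0.1720 Fs 0.21 Fn -0.10 Fz 0.52 Ms -0.020 Mn 0.025 Mz 0.027 w 0.349 jaw 164.57 zax [ 1.7e-03 -4.0e-04 -1.0e+00]
```

View pics/e2_scene.png

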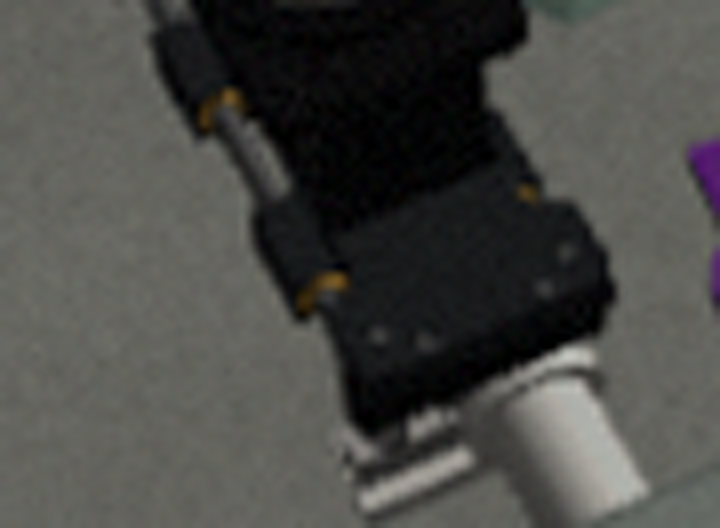

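Emit:
servo_tool(slide=[[0.005,-0.016,-0.3],[0,0,-0.4],[0,0,-0.3],[0,0,-0.16],[0,0,0],[0,0,0]], twist=[[0,0,0],[0,0,0],[0,0,0],[0,0,0],[0,0,0],[0,0,0]], gripper=[0.65,0.65,0.65,0.65,0.65,0.65])

```text
time_s: 18.48
tcp_pos: [0.5824, -0.1868, 0.1025]
ee_rot: [[-0.266, -0.964, 0.002], [-0.964, 0.266, -0.0], [-0.0, -0.002, -1.0]]
wrist_force: [0.2, 0.7, 0.4]
gripper_width: 0.348
```

```bash
python3 look.py e3 ;python3 st.py
```

```text
18.475 [ 0.58244449 -0.18679608  0.1025387 ] F [0.16 0.68 0.38] M [-0.003  0.076 -0.062] w 0.34760268130609573 jaw 164.5656131727128 j [ -2.6  26.8 -10.6   0.  -52.5 -12.8]
scene crop origin 203 218
top crop origin 304 152
s 0.6112 n -0.0249 z 0.1025 Fs -0.02 Fn 0.70 Fz 0.38
t 18.57 s 0.6110 n -0.0249 z 0.1024 Fs 0.09 Fn 0.05 Fz -0.15 Ms -0.023 Mn 0.108 Mz 0.001 w 0.35 jaw 164.56 zax [ 1.9e-03 -3.0e-04 -1.0e+00]
```

View pics/e3_scene.png

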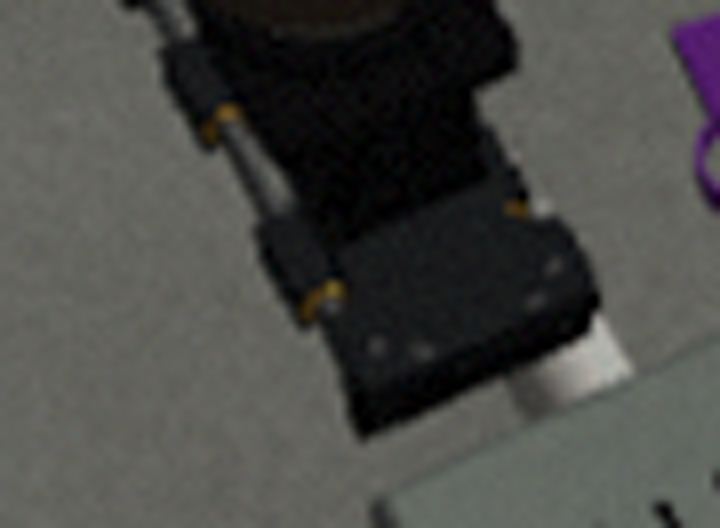

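View pics/e3_top.png

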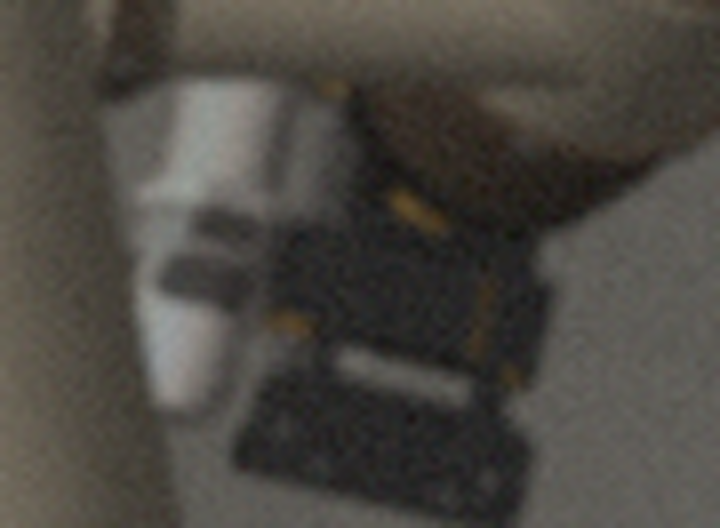

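The top view now shows the black barb at (200,275) on the robot side of the ring, so the band is past the barb. The fingers straddle the wing, so I close on it.

Emit:
servo_tool(slide=[[0,0,0],[0,0,0],[0,0,0],[0,0,0]], twist=[[0,0,0],[0,0,0],[0,0,0],[0,0,0]], gripper=[0.8,0.9,1,1])

```text
time_s: 19.08
tcp_pos: [0.5822, -0.1867, 0.1015]
ee_rot: [[-0.266, -0.964, 0.001], [-0.964, 0.266, -0.0], [-0.0, -0.001, -1.0]]
wrist_force: [1.1, -1.4, -0.3]
gripper_width: 0.092
```

```bash
python3 st.py
```

```text
t 19.07 s 0.6109 n -0.0249 z 0.1015 Fs 1.44 Fn -1.02 Fz -0.31 Ms 0.104 Mn -0.098 Mz -0.024 w 0.092 jaw 164.54 zax [ 1.e-03 -1.e-04 -1.e+00]
```

Emit:
servo_tool(slide=[[0,0,0],[0,0,0],[0,0,0]], twist=[[0,0,-1],[0,0,-1],[0,0,0]], gripper=[1,1,1])

```text
time_s: 19.45
tcp_pos: [0.5817, -0.1865, 0.1014]
ee_rot: [[-0.46, -0.888, -0.0], [-0.888, 0.46, 0.0], [-0.0, 0.0, -1.0]]
wrist_force: [0.1, 2.0, 1.0]
gripper_width: 0.088
```

```bash
python3 st.py
```

```text
t 19.45 s 0.6104 n -0.0248 z 0.1014 Fs -0.42 Fn 1.97 Fz 0.99 Ms 0.283 Mn 0.252 Mz -0.063 w 0.088 jaw 152.61 zax [-2.e-04  2.e-04 -1.e+00]
```

Emit:
servo_tool(slide=[[0,0,0],[0,0,0]], twist=[[0,0,-1],[0,0,0]], gripper=[1,1])

```text
time_s: 19.7
tcp_pos: [0.5816, -0.1865, 0.1014]
ee_rot: [[-0.549, -0.836, -0.0], [-0.836, 0.549, 0.0], [-0.0, 0.0, -1.0]]
wrist_force: [-0.8, 2.2, 2.2]
gripper_width: 0.089
```

```bash
python3 st.py
```

```text
t 19.70 s 0.6103 n -0.0248 z 0.1014 Fs -1.39 Fn 1.91 Fz 2.25 Ms 0.442 Mn 0.452 Mz -0.015 w 0.089 jaw 146.68 zax [-3.e-04  3.e-04 -1.e+00]
```

Emit:
servo_tool(slide=[[0,0,0],[0,0,0],[0,0,0]], twist=[[0,0,-1],[0,0,-1],[0,0,0]], gripper=[1,1,1])

```text
time_s: 20.08
tcp_pos: [0.5814, -0.1864, 0.1014]
ee_rot: [[-0.71, -0.704, -0.001], [-0.704, 0.71, 0.0], [0.0, 0.001, -1.0]]
wrist_force: [-1.9, 2.6, 2.4]
gripper_width: 0.093
```

```bash
cat > av.py <<'E'
from station import r
from h import *
v=[r.sense()["moment"][2]]
for _ in range(3): r.capture("scene"); v.append(r.sense()["moment"][2])
print("Mz",np.round(v,3),"mean",np.mean(v).round(3))
E
python3 av.py; python3 st.py
```

```text
Mz [-0.015 -0.04  -0.064  0.003] mean -0.029
t 20.23 s 0.6101 n -0.0248 z 0.1014 Fs -2.39 Fn 2.15 Fz 3.09 Ms 0.832 Mn 0.931 Mz 0.003 w 0.09 jaw 134.68 zax [-7.e-04  4.e-04 -1.e+00]
```

Emit:
servo_tool(slide=[[0,0,0],[0,0,0],[0,0,0]], twist=[[0,0,-1],[0,0,-1],[0,0,0]], gripper=[1,1,1])

```text
time_s: 20.6
tcp_pos: [0.5814, -0.1864, 0.1014]
ee_rot: [[-0.842, -0.54, -0.001], [-0.54, 0.842, 0.0], [0.0, 0.001, -1.0]]
wrist_force: [-1.9, 4.4, 4.8]
gripper_width: 0.091
```

```bash
python3 av.py; python3 st.py
```

```text
Mz [-0.024 -0.024 -0.006 -0.048] mean -0.026
t 20.75 s 0.6100 n -0.0248 z 0.1014 Fs -4.38 Fn 3.55 Fz 4.57 Ms 1.316 Mn 1.388 Mz -0.048 w 0.091 jaw 122.66 zax [-8.e-04  4.e-04 -1.e+00]
```

Emit:
servo_tool(slide=[[-0.02,0.025,0.02],[0,0,0]], twist=[[0,0,0],[0,0,0]], gripper=[1,1])

```text
time_s: 21.0
tcp_pos: [0.581, -0.1857, 0.1023]
ee_rot: [[-0.843, -0.539, 0.001], [-0.539, 0.843, -0.001], [-0.001, -0.001, -1.0]]
wrist_force: [0.7, -1.1, -1.2]
gripper_width: 0.09
```

```bash
python3 av.py; python3 st.py
```

```text
Mz [-0.058 -0.035 -0.012 -0.035] mean -0.035
t 21.15 s 0.6095 n -0.0241 z 0.1024 Fs 0.08 Fn -1.15 Fz -0.15 Ms -0.052 Mn -0.204 Mz -0.035 w 0.092 jaw 122.56 zax [ 9.e-04 -5.e-04 -1.e+00]
```

Emit:
servo_tool(slide=[[0,0,0],[0,0,0],[0,0,0]], twist=[[0,0,-1],[0,0,-0.8],[0,0,0]], gripper=[1,1,1])

```text
time_s: 21.52
tcp_pos: [0.5803, -0.1853, 0.1023]
ee_rot: [[-0.928, -0.372, -0.001], [-0.372, 0.928, -0.0], [0.001, 0.0, -1.0]]
wrist_force: [-0.9, -0.0, -0.4]
gripper_width: 0.091
```

```bash
python3 av.py; python3 st.py
```

```text
Mz [0.04  0.022 0.066 0.087] mean 0.054
t 21.68 s 0.6087 n -0.0240 z 0.1023 Fs -0.42 Fn 0.45 Fz -0.86 Ms 0.016 Mn 0.283 Mz 0.087 w 0.094 jaw 111.81 zax [-7.e-04 -0.e+00 -1.e+00]
```

Emit:
servo_tool(slide=[[0,0,0],[0,0,0]], twist=[[0,0,-1],[0,0,0]], gripper=[1,1])

```text
time_s: 21.92
tcp_pos: [0.5805, -0.1852, 0.1025]
ee_rot: [[-0.962, -0.273, -0.0], [-0.273, 0.962, 0.0], [0.0, 0.0, -1.0]]
wrist_force: [-0.4, 1.1, -0.7]
gripper_width: 0.091
```

```bash
python3 av.py; python3 st.py
```

```text
Mz [ 0.01   0.01  -0.023  0.046] mean 0.01
t 22.07 s 0.6088 n -0.0239 z 0.1024 Fs -1.22 Fn -0.04 Fz -1.82 Ms -0.003 Mn 0.305 Mz 0.046 w 0.091 jaw 105.84 zax [-3.e-04  1.e-04 -1.e+00]
```

Emit:
servo_tool(slide=[[0,0,0],[0,0,0]], twist=[[0,0,-1],[0,0,0]], gripper=[1,1])

```text
time_s: 22.32
tcp_pos: [0.5806, -0.1851, 0.1025]
ee_rot: [[-0.985, -0.171, -0.0], [-0.171, 0.985, 0.0], [-0.0, 0.0, -1.0]]
wrist_force: [-1.6, -0.2, -0.8]
gripper_width: 0.09
```

```bash
python3 av.py; python3 st.py
```

```text
Mz [0.046 0.07  0.044 0.048] mean 0.052
t 22.48 s 0.6089 n -0.0238 z 0.1025 Fs -0.50 Fn 0.69 Fz -1.11 Ms 0.249 Mn 0.342 Mz 0.048 w 0.089 jaw 99.84 zax [-0.e+00  1.e-04 -1.e+00]
```

Emit:
servo_tool(slide=[[0,0,0],[0,0,0]], twist=[[0,0,-1],[0,0,0]], gripper=[1,1])

```text
time_s: 22.72
tcp_pos: [0.5806, -0.1851, 0.1026]
ee_rot: [[-0.998, -0.067, 0.0], [-0.067, 0.998, 0.0], [-0.0, 0.0, -1.0]]
wrist_force: [-0.7, 1.5, -1.0]
gripper_width: 0.088
```

```bash
python3 av.py; python3 st.py
```

```text
Mz [ 0.04  -0.007  0.048 -0.02 ] mean 0.015
t 22.88 s 0.6089 n -0.0237 z 0.1025 Fs -0.78 Fn 0.93 Fz -0.65 Ms 0.420 Mn 0.464 Mz -0.020 w 0.086 jaw 93.85 zax [ 1.e-04  1.e-04 -1.e+00]
```

Emit:
servo_tool(slide=[[0,0,0],[0,0,0]], twist=[[0,0,-1],[0,0,0]], gripper=[1,1])

```text
time_s: 23.12
tcp_pos: [0.5806, -0.185, 0.1026]
ee_rot: [[-0.999, 0.037, 0.0], [0.037, 0.999, 0.0], [-0.0, 0.0, -1.0]]
wrist_force: [-0.5, 2.5, -0.9]
gripper_width: 0.093
```

```bash
python3 av.py; python3 st.py
```

```text
Mz [0.091 0.053 0.032 0.017] mean 0.048
t 23.27 s 0.6089 n -0.0237 z 0.1025 Fs -2.24 Fn 2.15 Fz -0.14 Ms 0.656 Mn 0.474 Mz 0.017 w 0.092 jaw 87.84 zax [ 1.e-04  2.e-04 -1.e+00]
```

Emit:
servo_tool(slide=[[0,0,0],[0,0,0]], twist=[[0,0,-1],[0,0,0]], gripper=[1,1])

```text
time_s: 23.52
tcp_pos: [0.5805, -0.1852, 0.1025]
ee_rot: [[-0.99, 0.141, -0.0], [0.141, 0.99, 0.0], [0.0, 0.0, -1.0]]
wrist_force: [-0.3, 2.3, 0.2]
gripper_width: 0.088
```

```bash
python3 av.py; python3 st.py
```

```text
Mz [0.043 0.063 0.035 0.019] mean 0.04
t 23.68 s 0.6089 n -0.0239 z 0.1025 Fs -1.96 Fn 1.93 Fz -0.65 Ms 0.571 Mn 0.600 Mz 0.019 w 0.094 jaw 81.85 zax [-2.e-04  0.e+00 -1.e+00]
```

Emit:
servo_tool(slide=[[0,0,0],[0,0,0]], twist=[[0,0,-1],[0,0,0]], gripper=[1,1])

```text
time_s: 23.92
tcp_pos: [0.5804, -0.1855, 0.1027]
ee_rot: [[-0.97, 0.244, -0.0], [0.244, 0.97, -0.0], [0.0, -0.0, -1.0]]
wrist_force: [-1.6, 0.0, 0.9]
gripper_width: 0.092
```

```bash
python3 av.py; python3 st.py
```

```text
Mz [0.003 0.06  0.042 0.084] mean 0.047
t 24.07 s 0.6088 n -0.0242 z 0.1026 Fs -2.40 Fn -0.18 Fz 1.95 Ms 0.033 Mn 0.730 Mz 0.084 w 0.087 jaw 75.84 zax [-4.e-04 -3.e-04 -1.e+00]
```

Emit:
servo_tool(slide=[[0,0,0],[0,0,0]], twist=[[0,0,-1],[0,0,0]], gripper=[1,1])

```text
time_s: 24.32
tcp_pos: [0.5803, -0.1855, 0.1028]
ee_rot: [[-0.939, 0.344, -0.001], [0.344, 0.939, -0.0], [0.0, -0.001, -1.0]]
wrist_force: [-2.8, -0.2, 2.7]
gripper_width: 0.089
```

```bash
python3 av.py; python3 st.py
```

```text
Mz [0.036 0.125 0.07  0.05 ] mean 0.07
t 24.48 s 0.6088 n -0.0242 z 0.1028 Fs -1.81 Fn -0.64 Fz 2.41 Ms -0.306 Mn 1.050 Mz 0.050 w 0.088 jaw 69.85 zax [-5.e-04 -4.e-04 -1.e+00]
```

Emit:
servo_tool(slide=[[0,0,0],[0,0,0]], twist=[[0,0,-1],[0,0,0]], gripper=[1,1])

```text
time_s: 24.72
tcp_pos: [0.5803, -0.1855, 0.1029]
ee_rot: [[-0.898, 0.44, -0.0], [0.44, 0.898, -0.001], [0.0, -0.001, -1.0]]
wrist_force: [-4.1, -1.0, 4.0]
gripper_width: 0.087
```

```bash
python3 av.py; python3 st.py
```

```text
Mz [0.175 0.169 0.169 0.196] mean 0.177
t 24.88 s 0.6088 n -0.0242 z 0.1029 Fs -3.67 Fn -2.07 Fz 4.74 Ms -0.554 Mn 1.429 Mz 0.196 w 0.089 jaw 63.86 zax [-5.e-04 -5.e-04 -1.e+00]
```

Emit:
servo_tool(slide=[[0,0,0],[0,0,0]], twist=[[0,0,-0.6],[0,0,0]], gripper=[1,1])

```text
time_s: 25.12
tcp_pos: [0.5802, -0.1855, 0.1029]
ee_rot: [[-0.868, 0.496, -0.001], [0.496, 0.868, -0.0], [0.0, -0.001, -1.0]]
wrist_force: [-4.6, -0.6, 6.2]
gripper_width: 0.089
```

```bash
python3 av.py; python3 st.py
```

```text
Mz [0.266 0.208 0.258 0.344] mean 0.269
t 25.27 s 0.6086 n -0.0242 z 0.1030 Fs -4.26 Fn -2.10 Fz 5.92 Ms -0.552 Mn 1.524 Mz 0.344 w 0.088 jaw 60.27 zax [-8.e-04 -5.e-04 -1.e+00]
```

Torque rises clearly from about 0.05 (running free) to 0.27. One small step more.

Emit:
servo_tool(slide=[[0,0,0],[0,0,0],[0,0,0]], twist=[[0,0,-0.5],[0,0,0],[0,0,0]], gripper=[1,1,1])

```text
time_s: 25.65
tcp_pos: [0.5801, -0.1855, 0.103]
ee_rot: [[-0.841, 0.54, -0.001], [0.54, 0.841, -0.001], [0.0, -0.001, -1.0]]
wrist_force: [-5.2, -0.8, 6.0]
gripper_width: 0.088
```

```bash
python3 av.py; python3 st.py
```

```text
Mz [0.351 0.353 0.423 0.326] mean 0.363
t 25.80 s 0.6086 n -0.0243 z 0.1030 Fs -4.91 Fn -2.25 Fz 6.17 Ms -0.587 Mn 1.554 Mz 0.326 w 0.087 jaw 57.29 zax [-1.e-03 -6.e-04 -1.e+00]
```

Emit:
servo_tool(slide=[[-0.02,0,0.02],[0,0,0],[0,0,0],[0,0,0]], twist=[[0,0,0],[0,0,0],[0,0,0],[0,0,0]], gripper=[1,0.8,0.75,0.75])

```text
time_s: 26.3
tcp_pos: [0.58, -0.185, 0.1036]
ee_rot: [[-0.84, 0.542, 0.001], [0.543, 0.84, 0.0], [-0.001, 0.001, -1.0]]
wrist_force: [-0.6, 0.8, 0.0]
gripper_width: 0.243
```

```bash
python3 st.py
```

```text
t 26.30 s 0.6083 n -0.0238 z 0.1036 Fs -0.82 Fn 0.56 Fz 0.01 Ms -0.058 Mn 0.008 Mz 0.018 w 0.243 jaw 57.15 zax [ 1.1e-03  3.0e-04 -1.0e+00]
```

Force-free. I rise straight up, then retreat for a look.

Emit:
servo_tool(slide=[[0,0,0.2],[0,0,0.5],[0,0,0.8],[0,0,0.8],[-0.5,0.3,0.2],[-0.8,0.8,0],[-0.8,0.8,0],[-0.8,0.8,0],[-0.5,0.8,0],[0,0.8,0],[0,0,0],[0,0,0]], twist=[[0,0,0],[0,0,0],[0,0,0],[0,0,0],[0,0,0],[0,0,0],[0,0,0],[0,0,0],[0,0,0],[0,0,0],[0,0,0],[0,0,0]], gripper=[0.75,0.75,0.75,0.75,0.75,0.75,0.75,0.75,0.75,0.75,0.75,0.75])

```text
time_s: 27.8
tcp_pos: [0.3868, 0.0615, 0.2543]
ee_rot: [[-0.841, 0.542, 0.001], [0.542, 0.841, 0.0], [-0.0, 0.001, -1.0]]
wrist_force: [0.3, 0.1, -0.3]
gripper_width: 0.253
```

```bash
python3 look.py f1 0.585 -0.16 0.1 ;python3 st.py
python3 - <<'E'
from h import *
for n in("scene","top"): cv2.imwrite(f"pics/f1full_{n}.png",load(f"{n}_f1.pkl")["image"])
E
```

```text
27.8 [0.38678264 0.06145793 0.25430912] F [ 0.26  0.13 -0.33] M [-0.103 -0.005  0.004] w 0.2533815949368059 jaw 57.19390960961279 j [  33.1   -3.2  -26.     0.   -67.1 -155.9]
scene crop origin 211 213
top crop origin 293 151
s 0.3564 n 0.1623 z 0.2543 Fs 0.22 Fn 0.19 Fz -0.33
t 27.90 s 0.3567 n 0.1615 z 0.2539 Fs -0.07 Fn -0.23 Fz -0.55 Ms -0.090 Mn -0.048 Mz -0.006 w 0.25 jaw 57.07 zax [ 1.e-04  0.e+00 -1.e+00]
```

View pics/f1_scene.png

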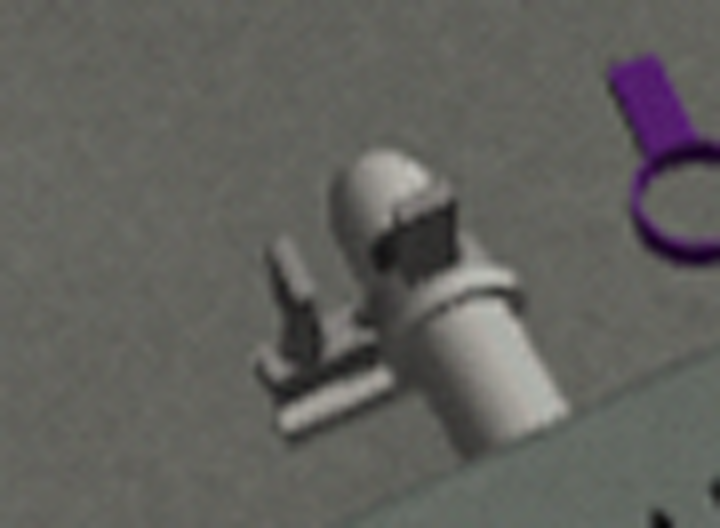

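View pics/f1_top.png

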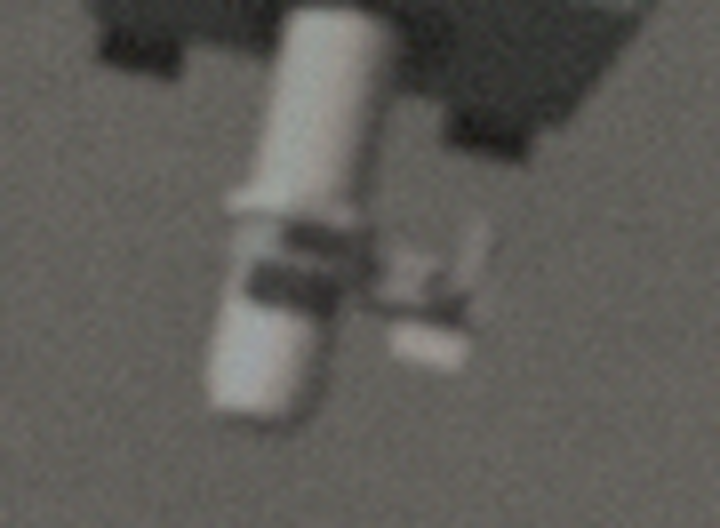

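View pics/f1full_scene.png

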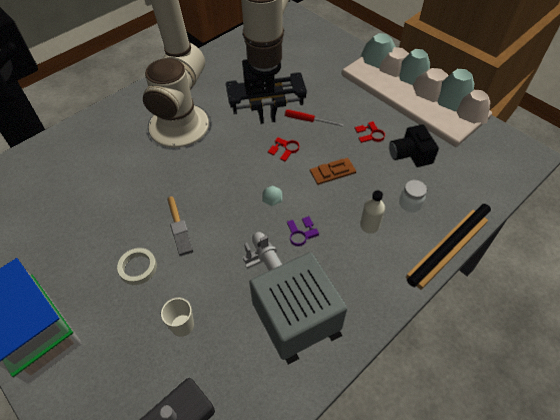

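Run:
```python
from h import *
a=load("scene_e1.pkl")["image"];b=load("scene_f1.pkl")["image"]
ga=cv2.cvtColor(a,6).astype(np.float32);gb=cv2.cvtColor(b,6).astype(np.float32)
for nm,(x,y,w,h) in (("lug",(256,234,15,16)),("flange/pipe",(262,246,20,24)),("box",(270,280,40,40))):
    win=cv2.createHanningWindow((w,h),cv2.CV_32F); print(nm,cv2.phaseCorrelate(ga[y:y+h,x:x+w],gb[y:y+h,x:x+w],win))
    T=gb[y:y+h,x:x+w]; R=cv2.matchTemplate(ga[y-4:y+h+4,x-4:x+w+4],T,cv2.TM_CCOEFF_NORMED); print(cv2.minMaxLoc(R)[1:4:2],np.round(R[3:6,3:6],3))
t=load("top_f1.pkl"); crop(t,318,165,40,45,16,"pics/f1t.png")
```

```text
lug ((0.3887801483553268, -0.46091922660327533), 1.0387854754924775)
(0.9660484790802002, (4, 4)) [[0.135 0.369 0.095]
 [0.562 0.966 0.446]
 [0.278 0.537 0.165]]
flange/pipe ((0.09076161982745745, -0.1108631978774266), 0.9885839372873306)
(0.9997695088386536, (4, 4)) [[0.846 0.913 0.77 ]
 [0.908 1.    0.861]
 [0.793 0.89  0.776]]
box ((0.0568928344871793, 0.06702465821074455), 0.9663182300329208)
(0.9991613626480103, (4, 4)) [[0.723 0.824 0.557]
 [0.762 0.999 0.767]
 [0.561 0.832 0.734]]
```

View pics/f1t.png

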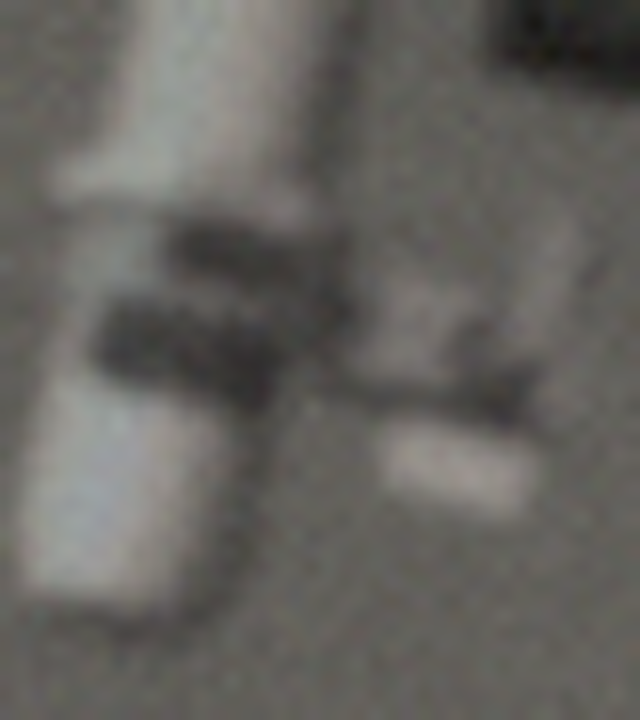

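The band is home on the stub, lug up, with the wing turned through about 107°. Since tightening, the lug has moved only about 0.5 px (1–1.5 mm sideways or up, none along the stub). The bystanders look unmoved and the robot is clear, so I hand in.

```bash
python3 -c "
from station import r
print(r.finish_job())"
```

```text
the job is handed in; nothing more can be done
None
```

I lifted the band out of the rack by its lug, slid it over the barbs to the flange, let go, then tightened the wing screw and handed the job in at about 28 s. The hand-in gives no verdict.

**Fit on the stub:** The band stopped against a hard wall at 10 N or less. That puts the flange about 2 mm from where I had measured it in the pictures, within the camera error. In the top view the barb sits behind the ring. I saw no distinct 5–15 N barb resistance on the way, so being home rests on the wall position and the pictures.

**Screw:** I turned the wing clockwise about 107°. It ran free at about 0.05 N m, then stiffened, and I stopped at about 0.36 N m (readings 0.33 to 0.42), inside the 0.24–0.45 window. The force on the liner could not be measured; from the torque I estimate about 30 N.

**Last checks:**
- After release the lug was up and the housing over the shelf.
- The lug had moved about 1–1.5 mm across the stub while I tightened, with no visible shift along it.
- By eye the bystanders in view had not moved, and the arm was clear of everything.

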